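# Get the grease pot out from behind the cleaning supplies

### The arm

A 7-joint arm with a two-finger parallel gripper is mounted at the origin on the work surface. World frame = base frame: x ahead of the robot, y to its left, z up, the work surface at z = 0. Lengths are in m, angles in rad, forces in N, time in s.
With the tool pointing down it reaches from about 0.425 to 0.825 m from the base axis. Payload 3.6 kg.
Tool frame: the origin (TCP) lies between the finger pads; the fingertips stand ctrl.finger_overhang ahead of it and the grasp point (between the pads) lies 11 mm behind it (ctrl.finger_overhang is the distance from the TCP to the fingertips, in m); z points along the fingers, y is the direction in which the jaws open and shut (so a half turn about z gives the same grasp; the last joint's range is limited). The gripper opens to 85 mm and grips with 20 to 120 N. Pads are 22 mm wide; open, the fingers measure 114 mm over their backs; the gripper's body (76 mm by 85 mm) begins 54 mm behind the grasp point. The pads swing forward as they close: fully open they stand 13 mm farther back than shut.
Start: joints at [-1.292, 0.615, -0.013, 1.423, 0.008, 1.103, -0.04], TCP at [0.196, 0.62, 0.239] pointing down, gripper open.
Joint ranges: [-3.12, 3.12], [-0.3, 2.06], [-1.34, 1.32], [0.26, 2.42], [-1.36, 4.5], [0.01, 1.98], [-2.84, 2.84]. Speed limits (rad/s): [2.79, 2.79, 3.14, 3.14, 3.14, 3.14, 3.14].

### API

Orientations are given as a unit quaternion [w, x, y, z].
In Python, from rig import ctrl gives the robot as it stands. The module is installed in compiled form; this text tells all that it offers.
- The arm moves only by the tool carry_out, never from a script. Its argument "series" is one flat list of numbers, 7 for each row, row after row: the shift along the world's x, y, z in units of 30 mm (1.0 is 30 mm), then the turn, a rotation vector about the world's x, y, z in degrees, then the finger opening in mm, from 0 to 85.4. In form: [dx, dy, dz, wx, wy, wz, gripper, dx, dy, dz, wx, wy, wz, gripper, ...]. A call has 1 to 10 rows; each row shifts and turns the pose as measured when the row begins; what a row does not reach is not made up. A row lasts 1/12 s, in which the tool goes at most 41.7 mm and 7.16 degrees, less where a joint would pass 70% of its speed; a pose out of reach is approached as far as the arm can. A call is refused whole if a number of a shift passes 1 or a number of a turn 7.16, either way. A call with a gripper value outside its range is refused whole. The fingers move at their own pace and stop on an object; "force" is the grip in N (left out, the last holds). Time passes only in rows, so rows that do not move let the fingers close. It gives the time, the measured TCP pose, the force and the opening at its end, in the units of the state.
- ctrl.sense(): the state, without advancing time (a new reading comes with each control period).
- ctrl.camera(name): name is "side" or "top"; returns (picture, depth): 384x512x3 uint8, red, green, blue; 384x512 float32, m along the optical axis (not along the pixel's ray), 0 where there is no reading.
- ctrl.camera_params(name): a dict with "vfov" (degrees; the focal length in pixels is half the picture's height over the tangent of half this angle, whatever the lens; pixels are square), "cx", "cy" (the principal point, pixels), "D" ([k1, k2, p1, p2, k3] as OpenCV has them; the pictures are not rectified), "rvec" (rotation vector, rad) and "tvec" (3), from world to camera coordinates, as OpenCV has them. Camera axes: x right, y down, z forward; pixel columns grow to the right and rows downward; lengths in m; the calibration is good to about 2 mm. A picture is of the moment at which its call begins. camera_params takes no time and is no camera call.
- ctrl.hand_in(): hands the job in, once; it reports no verdict.
The state is a dict: "time": time; "q": joint angles; "dq": joint speeds; "effort": joint torques, N m; "eef_pos": TCP position; "tcp_rot": TCP orientation; "force": force on the tool from outside, world axes, zero at the start; "wrist_torque": the same for the moment, N m; "finger_gap": finger opening in m.
Only numpy, scipy, OpenCV 4.12 (cv2) and the standard library are available. Lean on these libraries where they do the work, as an engineer would, in place of code of your own. Each camera call takes 0.05 s, during which the arm holds its last target.

### The job

The low, flat grease pot at the back of the grey spill tray is needed for the brewing unit, but the aerosol can, the bottle and the tablet jar stand close around it. Move those three onto the black rubber mat, then take the pot and stand it in the empty compartment of the steel service tray, and then put the can, the bottle and the jar each back where it stood. Keep everything upright, set things down rather than dropping them, and leave the dropper bottle, the tin, the piston and everything else on the bench alone.

Things in the scene. Friction and masses are not known exactly. Their poses are not given: they have to be found in the camera images.
- spill_tray: Shallow grey sheet-steel tray, fixed, 200 mm (its x) by 250 mm (its y), floor and walls 3 mm thick; front (-x) and side walls 20 mm high, back wall 30 mm. Origin: centre of its underside, on the bench (z = 0). The pot stands about 30 mm behind (+x) its centre; of the three containers one stands about 65 mm in front of the pot, one left (+y), one right of it; which is where varies.
- aerosol: Round aerosol can: bare metal body 53 mm in diameter with a paper label, full-width black cap 52 mm in diameter from 119 to 146 mm, domed to the top at 155 mm. About 0.2 kg. Stands on the spill tray's floor, 3 mm above the bench. Origin: centre of its underside; z up. It can be gripped by the cap.
- bottle: Round white plastic bottle, 60 mm in diameter up to 98 mm, shoulder narrowing up to 116 mm, then a grey ribbed screw cap 36 mm in diameter (38 over its fine ribs) from 116 to 150 mm, the top. About 0.3 kg. Origin: centre of its underside; z up along the bottle. It can be gripped by the cap, which does not turn.
- jar: Round white plastic jar of cleaning tablets with a brown label: body 62 mm in diameter, wide white screw lid 65 mm in diameter from 105 to 135 mm, the top. About 0.25 kg. Origin: centre of its underside; z up along the jar. It can be gripped by the lid, which does not turn.
- pot: Low round grease pot, 36 mm high: clear cup 44 mm in diameter at the foot and 48 mm at 20 mm, then a flat white lid 50 mm in diameter from 20 to 36 mm. About 60 g. Origin: centre of its underside; z up. There are only 4 to 17 mm between it and the containers around it.
- mat: Black ribbed rubber mat, fixed flat on the bench at one side of the spill tray (left or right varies), 270 mm (its x) by 170 mm (its y), 3 mm thick (ribs included), empty: the side area for the three containers. Origin: centre of its underside, on the bench. All three containers fit in a row along its x, 85 mm apart.
- service_tray: Bright steel tray, fixed, across the spill tray from the mat, 250 mm (its x) by 170 mm (its y), walls 28 mm high, floor and walls 3 mm thick. A partition 22 mm high along its y makes two compartments, 120 by 164 mm inside, centred 62 mm before (-x) and behind the origin. The near one (-x) is empty; the far one holds the piston and a seal. Origin: centre of its underside, on the bench.
- dropper: Bystander: small black dropper bottle, 26 mm in diameter, 60 mm high with a grey nozzle, standing in the left (+y) front corner of the spill tray. Origin: centre of its underside.
- tin: Bystander: small flat round dark-metal tin, 34 mm in diameter, 20 mm high, in the right (-y) front corner of the spill tray. Origin: centre of its underside.
- piston: Bystander: grey plastic brewer piston standing on its head, 45 mm in diameter, with a thin stem up to 52 mm, in the far compartment of the service tray. Origin: centre of its underside.
Things that resemble listed ones, but are neither listed nor needed, are in the scene too. Leave any yellow look-alike of the jar alone.

How it is judged:
On the way, in this order (a step that is already met when the one before it is completed fails the run):
1. the aerosol, the bottle and the jar all stand upright and still on the mat, while the pot is still in the spill tray (x of aerosol in the frame of mat between -0.125 and 0.125 m and y of aerosol in the frame of mat between -0.075 and 0.075 m and z of each of aerosol, bottle, jar in the frame of mat below 0.01 m and linear speed of each of aerosol, bottle, jar below 0.02 m/s and angle between each of aerosol, bottle, jar's own z axis and vertical below 0.1 rad and x of bottle in the frame of mat between -0.125 and 0.125 m and y of bottle in the frame of mat between -0.075 and 0.075 m and x of jar in the frame of mat between -0.125 and 0.125 m and y of jar in the frame of mat between -0.075 and 0.075 m and distance of pot from where it was at the start of the episode below 0.03 m), for 0.2 s.
2. the pot stands upright and still on the floor of the service tray's empty compartment (x of pot in the frame of service_tray between -0.105 and -0.018 m and y of pot in the frame of service_tray between -0.065 and 0.065 m and z of pot in the frame of service_tray below 0.009 m and linear speed of pot below 0.02 m/s and angle between pot's own z axis and vertical below 0.1 rad), for 0.2 s.
At the end, for the whole second after the job is handed in: The aerosol, the bottle and the jar each stand upright within 15 mm of where they stood at the start, the pot stands upright flat on the floor of the empty (near) compartment of the service tray, and all four are released and at rest (all of step 2 and distance of each of aerosol, bottle, jar from where it was at the start of the episode below 0.015 m and linear speed of each of aerosol, bottle, jar below 0.02 m/s and angle between each of aerosol, bottle, jar's own z axis and vertical below 0.1 rad and angular speed of each of aerosol, bottle, jar, pot below 0.2 rad/s); the robot touches nothing.
It fails at once if one of the containers or the pot is tipped over (leaning more than 35 degrees) (angle between any of aerosol, bottle, jar, pot's own z axis and vertical above 0.6 rad).
It fails at once if a container or the pot is let fall from more than about 20 mm, or thrown or knocked flying ((contact force between the fingers and aerosol below 0.01 N and linear speed of aerosol above 0.6 m/s) or (contact force between the fingers and bottle below 0.01 N and linear speed of bottle above 0.6 m/s) or (contact force between the fingers and jar below 0.01 N and linear speed of jar above 0.6 m/s) or (contact force between the fingers and pot below 0.01 N and linear speed of pot above 0.6 m/s)).
It fails at once if a thing that is not part of the job (dropper bottle, tin, piston) is shifted by more than 30 mm or tipped over (distance of any of dropper, tin, piston from where it was at the start of the episode above 0.03 m or angle between any of dropper, tin, piston's own z axis and vertical above 0.6 rad).
It also fails if it takes over 141 s, if anything falls off the work surface, if the arm or the gripper's body presses on something with over 40 N, if the wrist force passes 120 N, or if a joint passes its speed limit or range.

## Working session

There is one attempt and no reset: what is moved stays moved. The work goes in short steps, Python scripts to look and compute and a tool call to move; the robot and the scene stay as the last step left them, time stands still between calls to the robot, and variables do not carry over. Pictures are saved under pics/ and viewed, and the job is handed in when it is done.

Besides the shell and the picture viewer there is one more tool, called after "Request:" as name(argument=value, ...) on one line, values as JSON. carry_out: Moves the arm, as the interface text tells. Its arguments: {"type":"object","properties":{"series":{"type":"array","items":{"type":"number"}},"force":{"type":"number"}},"required":["series"]}

```bash
mkdir -p pics
python3 - <<'E'
from rig import ctrl
import cv2,numpy as np
s=ctrl.sense(); print(s, ctrl.finger_overhang)
for n in("side","top"):
    p,d=ctrl.camera(n); cv2.imwrite(f"pics/{n}0.png",p[:,:,::-1]); np.savez(f"{n}0.npz",p=p,d=d); print(n,ctrl.camera_params(n))
E
```

```text
{'time': 0.0, 'q': array([-1.29150441,  0.61591937, -0.01259899,  1.42495581,  0.00810379,
        1.10340017, -0.04042347]), 'dq': array([ 7.80436267e-04,  2.59647512e-03,  6.22675963e-06, -6.47557341e-04,
        9.79322949e-05, -1.14630031e-05, -5.32434629e-04]), 'effort': array([ 2.47885018e-04, -4.69205832e+01,  2.59225667e-01, -1.71031487e+01,
        9.92529094e-03,  9.67360509e-03,  6.04268848e-07]), 'eef_pos': array([0.19545128, 0.61911081, 0.23811923]), 'tcp_rot': array([-1.74234820e-04,  1.52285500e-01,  9.88335669e-01, -1.30459233e-03]), 'force': array([ 0.20908899,  0.42147608, -0.76902338]), 'wrist_torque': array([0.01493306, 0.01517212, 0.02644654]), 'finger_gap': 0.08556672988082954} 0.008
side {'vfov': 48.85973371749747, 'cx': 248.3547243462084, 'cy': 191.30602768673913, 'D': array([-0.02920587,  0.        ,  0.        ,  0.        ,  0.        ]), 'rvec': array([ 1.20046172,  2.47521289, -0.80530337]), 'tvec': array([ 0.34858105, -0.33423596,  1.26217349])}
top {'vfov': 49.332163093338735, 'cx': 258.5140660322991, 'cy': 195.10483156136186, 'D': array([0.04099055, 0.        , 0.        , 0.        , 0.        ]), 'rvec': array([ 2.19175167, -2.15987157,  0.09267842]), 'tvec': array([0.02385301, 0.57087239, 0.99489042])}
```

View pics/side0.png

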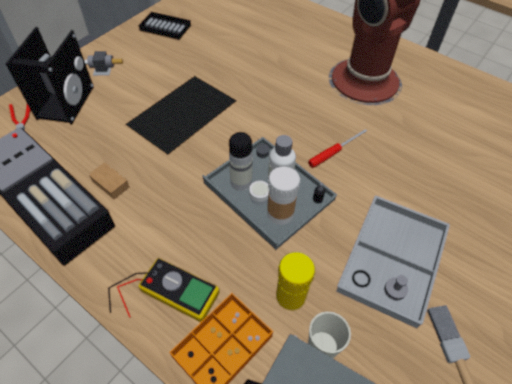

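View pics/top0.png

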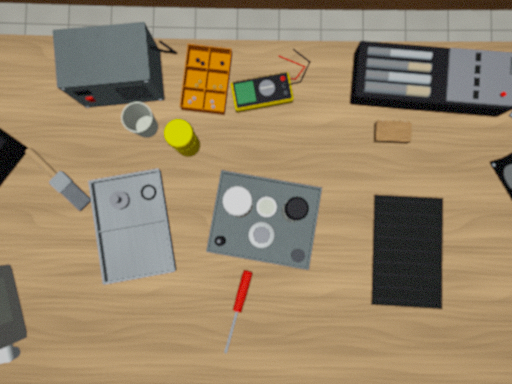

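```bash
cat > h.py <<'E'
import cv2,numpy as np
from rig import ctrl
def cam(n):
    c=ctrl.camera_params(n); f=192/np.tan(np.radians(c['vfov']/2))
    K=np.array([[f,0,c['cx']],[0,f,c['cy']],[0,0,1]]); R=cv2.Rodrigues(c['rvec'])[0]
    return K,c['D'],R,c['tvec']
def plane(n,uv,z):
    K,D,R,t=cam(n); p=cv2.undistortPoints(np.array(uv,float).reshape(-1,1,2),K,D)[:,0]
    d=np.c_[p,np.ones(len(p))]@R; o=-R.T@t
    return o+d*((z-o[2])/d[:,2])[:,None]
def proj(n,P):
    c=ctrl.camera_params(n);K,D,R,t=cam(n); return cv2.projectPoints(np.array(P,float).reshape(-1,1,3),c['rvec'],t,K,D)[0][:,0]
def pts(n,d):
    K,D,R,t=cam(n); v,u=np.mgrid[0:384,0:512]
    p=cv2.undistortPoints(np.stack([u,v],-1).reshape(-1,1,2).astype(float),K,D)[:,0]
    P=(np.c_[p,np.ones(len(p))]*d.reshape(-1,1)-t)@R
    return P.reshape(384,512,3)
E
python3 - <<'E'
from h import *
for n in("top","side"):
    z=np.load(n+"0.npz"); P=pts(n,z['d'])
    print(n,"cam pos",-cam(n)[2].T@cam(n)[3])
    if n=="top":
        for nm,u,v in [("jar",237,201),("pot",266,207),("aero",297,208),("bot",261,235),("mat",408,250),("tray",136,250),("yel",179,133),("drop",220,241),("tin",298,255),("bench",330,320)]:
            print(nm,P[v,u].round(4))
    # height-band segmentation in spill area
    for nm,lo,hi in [("aero",.148,.162),("bot",.148,.157),("jar",.132,.142),("pot",.035,.043)]:
        m=((P[...,2]>lo)&(P[...,2]<hi)&(z['d']>0)&(P[...,0]>.3)&(P[...,0]<.8)&(abs(P[...,1])<.3)).astype(np.uint8)
        k,l,st,c=cv2.connectedComponentsWithStats(m)
        for i in range(1,k):
            if st[i,4]>15: 
                q=P[l==i]; print(n,nm,c[i].round(1),st[i,4],q.mean(0).round(4),np.ptp(q,axis=0).round(3))
E
```

```text
top cam pos [0.48170728 0.02950191 1.04084531]
jar [0.5471 0.0783 0.1379]
pot [0.5411 0.0137 0.0346]
aero [ 0.5327 -0.0499  0.158 ]
bot [0.4747 0.0254 0.1499]
mat [ 4.427e-01 -3.366e-01  3.000e-04]
tray [0.4328 0.3307 0.004 ]
yel [0.6951 0.2085 0.1361]
drop [0.4587 0.1202 0.0609]
tin [ 0.427  -0.0653  0.0205]
bench [ 0.2713 -0.1455 -0.0004]
top aero [296.4 208.4] 449 [ 0.532  -0.0487  0.1566] [0.049 0.049 0.014]
top aero [261.1 235. ] 225 [0.4748 0.0251 0.1531] [0.034 0.034 0.008]
top bot [295.2 209.6] 167 [ 0.5296 -0.0464  0.1535] [0.049 0.049 0.009]
top bot [261.1 235. ] 224 [0.4748 0.0251 0.1531] [0.034 0.034 0.007]
top jar [178.1 132.2] 645 [0.6972 0.2108 0.1352] [0.066 0.062 0.007]
top jar [237.  200.9] 694 [0.5473 0.0783 0.1379] [0.065 0.065 0.01 ]
top pot [247.  103.3] 101 [0.7948 0.0638 0.0378] [0.015 0.066 0.008]
top pot [388.3 103.4] 19 [ 0.7981 -0.2805  0.0394] [0.004 0.038 0.006]
top pot [266.2 206.9] 322 [0.5411 0.0133 0.0395] [0.048 0.048 0.007]
top pot [219.1 240.9] 54 [0.4585 0.1243 0.0405] [0.024 0.024 0.007]
side cam pos [1.01475913 0.35068925 0.82072243]
side aero 
[... 346 characters left out ...]

side jar [240.3 152. ] 67 [ 0.549  -0.0345  0.1369] [0.034 0.04  0.01 ]
side jar [284.  179.2] 628 [0.5509 0.0819 0.1367] [0.063 0.064 0.008]
side jar [296.7 267.9] 826 [0.6979 0.2144 0.134 ] [0.064 0.063 0.006]
side pot [241.  179.7] 45 [ 0.5487 -0.0339  0.0396] [0.035 0.041 0.007]
side pot [258.9 189.4] 277 [0.5443 0.0152 0.0381] [0.048 0.048 0.006]
side pot [319.5 191. ] 57 [0.4625 0.1277 0.0397] [0.023 0.024 0.007]
side pot [280.6 214.2] 57 [0.569  0.0942 0.0386] [0.039 0.049 0.008]
side pot [203.6 282.9] 106 [0.7949 0.0683 0.037 ] [0.015 0.069 0.005]
side pot [291.3 301. ] 50 [0.7188 0.227  0.0389] [0.033 0.051 0.008]
side pot [317.4 326.4] 19 [0.7295 0.2936 0.0396] [0.023 0.01  0.008]
```

Run:
```python
import cv2
a=cv2.imread('pics/top0.png')[160:290,190:340]; cv2.imwrite('pics/topc.png',cv2.resize(a,None,fx=5,fy=5,interpolation=cv2.INTER_NEAREST)[:600])
```

```text
(no output)
```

View pics/topc.png

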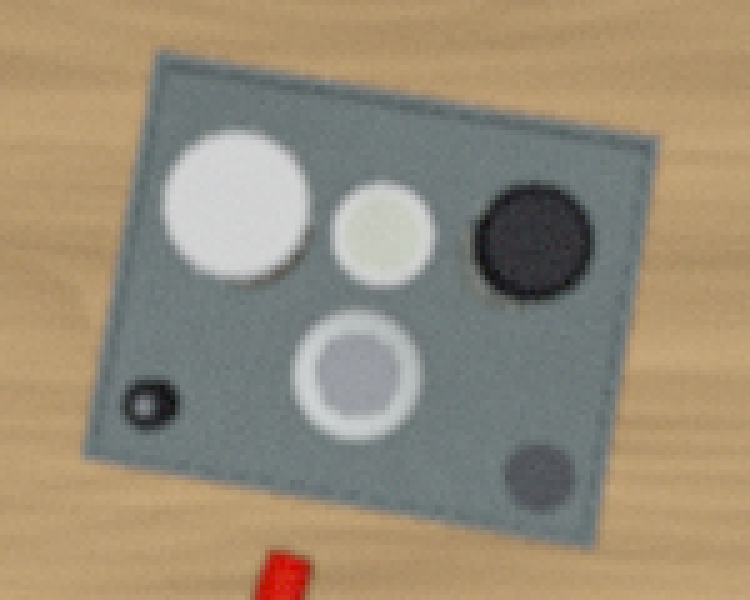

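Run:
```python
from h import *
z=np.load("top0.npz"); p=z['p']
hsv=cv2.cvtColor(p,cv2.COLOR_RGB2HSV)
def rect(m,zz,roi):
    r=np.zeros_like(m); x0,y0,x1,y1=roi; r[y0:y1,x0:x1]=m[y0:y1,x0:x1]
    r=cv2.morphologyEx(r,cv2.MORPH_CLOSE,np.ones((9,9)))
    c=max(cv2.findContours(r,0,2)[0],key=cv2.contourArea)
    b=cv2.boxPoints(cv2.minAreaRect(c)); q=plane("top",b,zz)[:,:2]
    e=q[1:]-q[:-1]
    print(b.round(0).tolist(),"ctr",q.mean(0).round(4),"sides",np.linalg.norm(e,axis=1).round(3),"ang",np.degrees(np.arctan2(e[:,1],e[:,0])).round(1))
rect(((hsv[...,2]<60)*255).astype(np.uint8),.003,(350,180,460,320))
rect((((hsv[...,1]<70)&(hsv[...,2]>60))*255).astype(np.uint8),.028,(85,160,185,290))
rect(((hsv[...,1]<70)*255).astype(np.uint8),.02,(200,160,330,280))
print(ctrl.sense()['eef_pos'])
```

```text
[[372.0, 305.0], [375.0, 196.0], [443.0, 198.0], [440.0, 307.0]] ctr [ 0.4412 -0.3337] sides [0.267 0.167 0.266] ang [ -2.2 -90.7 176.9]
[[81.0, 181.0], [159.0, 167.0], [178.0, 272.0], [99.0, 286.0]] ctr [0.4919 0.3419] sides [0.192 0.257 0.188] ang [ -79.  -168.2  100.5]
[[205.0, 252.0], [220.0, 169.0], [323.0, 187.0], [308.0, 270.0]] ctr [0.5127 0.0177] sides [0.206 0.257 0.205] ang [ -8.5 -99.2 170.2]
[0.19544393 0.61921241 0.23824165]
```

Request:
carry_out(series=[0.45, -0.89, 0, 0, 0, 1.1, 85, 0.45, -0.89, 0, 0, 0, 1.1, 85, 0.45, -0.89, 0, 0, 0, 1.1, 85, 0.45, -0.89, 0, 0, 0, 1.1, 85, 0.45, -0.89, 0, 0, 0, 1.1, 85, 0.45, -0.89, 0, 0, 0, 1.1, 85, 0.45, -0.89, 0, 0, 0, 1.1, 85, 0.45, -0.89, 0, 0, 0, 1.1, 85, 0.45, -0.89, 0, 0, 0, 1.1, 85, 0.45, -0.89, 0, 0, 0, 1.1, 85], force=40)

```text
time: 0.93
eef_pos: [0.3247, 0.344, 0.2317]
tcp_rot: [-0.005, 0.044, 0.999, -0.004]
force: [0.5, 0.3, 1.2]
finger_gap: 0.0851
```

Request:
carry_out(series=[0.5, -0.95, 0.05, 0, 0, 0, 85, 0.5, -0.95, 0.05, 0, 0, 0, 85, 0.5, -0.95, 0.05, 0, 0, 0, 85, 0.5, -0.95, 0.05, 0, 0, 0, 85, 0.5, -0.95, 0.05, 0, 0, 0, 85, 0.5, -0.95, 0.05, 0, 0, 0, 85, 0.5, -0.95, 0.05, 0, 0, 0, 85, 0.5, -0.95, 0.05, 0, 0, 0, 85, 0.5, -0.95, 0.05, 0, 0, 0, 85, 0.5, -0.95, 0.05, 0, 0, 0, 85])

```text
time: 1.77
eef_pos: [0.4761, 0.0425, 0.2451]
tcp_rot: [-0.008, 0.042, 0.999, -0.006]
force: [0.7, 0.1, 0.0]
finger_gap: 0.0852
```

```bash
cat > st.py <<'E'
from h import *
import sys
from scipy.spatial.transform import Rotation as Ro
s=ctrl.sense(); w,x,y,z=s['tcp_rot']; R=Ro.from_quat([x,y,z,w]).as_matrix()
# correction rotvec to bring to vertical w/ jaw at 85deg
a=np.radians(85); Y=np.array([np.cos(a),np.sin(a),0]);Z=np.array([0,0,-1.]); T=np.c_[np.cross(Y,Z),Y,Z]
print("t",round(s['time'],2),"p",s['eef_pos'].round(4),"fix deg",np.degrees(Ro.from_matrix(T@R.T).as_rotvec()).round(2),"F",s['force'].round(1),"gap",round(s['finger_gap'],4),"q",s['q'].round(2))
if len(sys.argv)>3: print("rows30:",((np.array(sys.argv[1:4],float)-s['eef_pos'])/.03).round(2))
E
python3 st.py .534 -.047 .235
```

```text
t 1.77 p [0.4761 0.0425 0.2451] fix deg [ 0.64 -0.93 -0.18] F [0.7 0.1 0. ] gap 0.0852 q [-0.18  0.35  0.06  1.88 -0.01  0.92  1.37]
rows30: [ 1.93 -2.98 -0.34]
```

Request:
carry_out(series=[0.5, -0.75, -0.1, 0.2, -0.3, 0, 85, 0.5, -0.75, -0.1, 0.2, -0.3, 0, 85, 0.5, -0.75, -0.1, 0.2, -0.3, 0, 85, 0.3, -0.5, 0, 0, 0, 0, 85, 0, 0, 0, 0, 0, 0, 85, 0, 0, 0, 0, 0, 0, 85])

```text
time: 2.27
eef_pos: [0.5328, -0.0547, 0.234]
tcp_rot: [-0.001, 0.05, 0.999, -0.003]
force: [0.4, 1.3, -0.5]
finger_gap: 0.0849
```

```bash
python3 st.py .534 -.047 .130
python3 - <<'E'
from h import *
for n in("side","top"):
    p,d=ctrl.camera(n); cv2.imwrite(f"pics/{n}1.png",cv2.resize(p[100:300,160:360,::-1],None,fx=3,fy=3))
E
```

```text
t 2.27 p [ 0.5328 -0.0547  0.234 ] fix deg [ 0.31 -0.09  0.71] F [ 0.4  1.3 -0.5] gap 0.0849 q [ 0.    0.44  0.08  1.76 -0.04  0.94  1.57]
rows30: [ 0.04  0.26 -3.47]
```

View pics/side1.png

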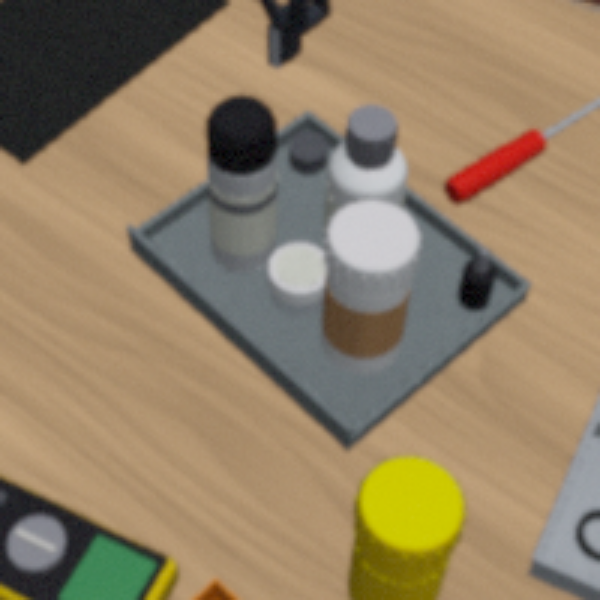

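View pics/top1.png

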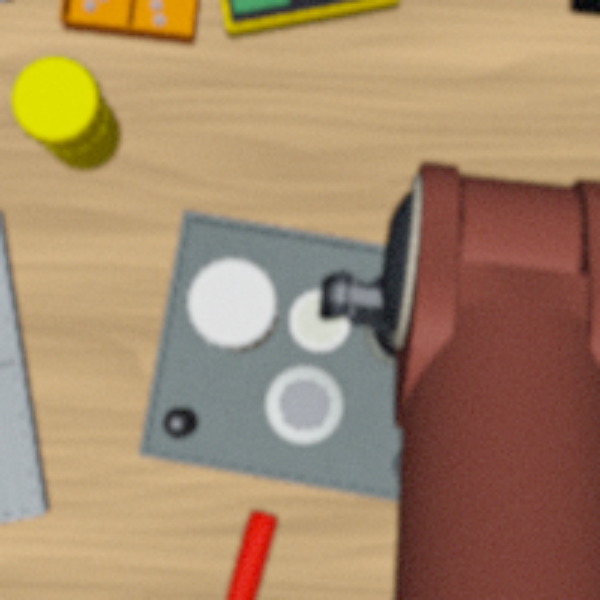

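Run:
```python
from h import *
print(proj("side",[[.533,-.055,.226],[.533,-.0,.226],[.533,-.11,.226],[.534,-.047,.158]]))
print(proj("top",[[.533,-.055,.226],[.533,-.0,.226],[.533,-.11,.226],[.534,-.047,.158]]))
p,d=ctrl.camera("side"); cv2.imwrite(f"pics/side2.png",cv2.resize(p[0:200,160:360,::-1],None,fx=3,fy=3))
np.savez("s2.npz",p=p,d=d)
P=pts("side",d); print(P[118,253],P[110,253],P[100,260])
```

```text
[[236.80285694 113.19035212]
 [258.48098894 125.28883071]
 [216.13396082 101.66865398]
 [239.98976261 138.54568806]]
[[302.79187691 205.90907169]
 [274.59149888 205.49323681]
 [331.05196909 206.32956416]
 [295.65381191 207.35343234]]
[ 0.54503572 -0.0047324   0.2519567 ] [ 0.54379058 -0.00599857  0.2708609 ] [0.55061946 0.01437963 0.31149842]
```

View pics/side2.png

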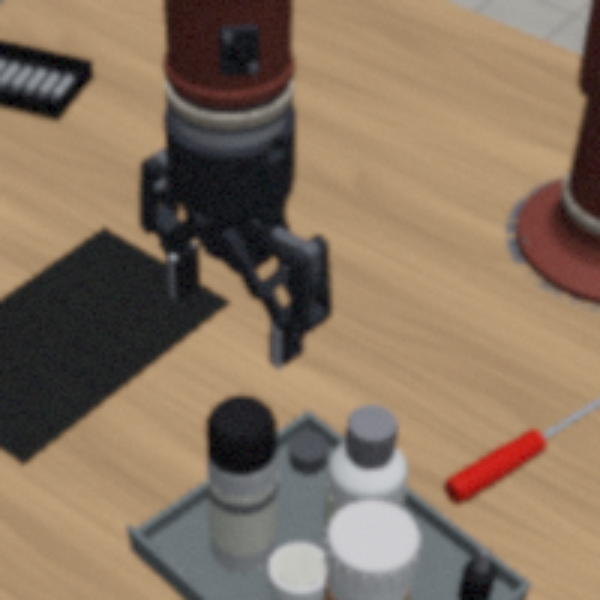

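Request:
carry_out(series=[0.04, 0.26, 0, 0.3, 0, 0.7, 85, 0, 0, 0, 0, 0, 0, 85, 0, 0, -0.6, 0, 0, 0, 85, 0, 0, -0.6, 0, 0, 0, 85, 0, 0, -0.6, 0, 0, 0, 85, 0, 0, -0.6, 0, 0, 0, 85, 0, 0, -0.6, 0, 0, 0, 85, 0, 0, -0.4, 0, 0, 0, 85, 0, 0, -0.2, 0, 0, 0, 85, 0, 0, 0, 0, 0, 0, 85])

```text
time: 3.25
eef_pos: [0.5336, -0.0289, 0.1262]
tcp_rot: [0.003, 0.029, 1.0, 0.004]
force: [-0.2, -0.9, -0.3]
finger_gap: 0.0852
```

```bash
python3 st.py .534 -.047 .122
```

```text
t 3.25 p [ 0.5336 -0.0289  0.1262] fix deg [-0.45  0.4  -1.68] F [-0.2 -0.9 -0.3] gap 0.0852 q [-0.01  0.58  0.05  1.89 -0.06  0.66  1.58]
rows30: [ 0.01 -0.6  -0.14]
```

Request:
carry_out(series=[0, -0.3, 0, 0, 0, -0.8, 85, 0, -0.2, 0, -0.2, 0.2, -0.5, 85, 0, 0, 0, 0, 0, 0, 85, 0, 0, 0, 0, 0, 0, 85])

```text
time: 3.58
eef_pos: [0.535, -0.0439, 0.1286]
tcp_rot: [0.004, 0.04, 0.999, 0.003]
force: [0.2, -0.8, 0.3]
finger_gap: 0.0853
```

```bash
python3 st.py .534 -.047 .122
python3 - <<'E'
from h import *
p,d=ctrl.camera("side"); cv2.imwrite(f"pics/side3.png",cv2.resize(p[0:200,160:360,::-1],None,fx=3,fy=3))
E
python3 st.py .534 -.047 .122
```

```text
t 3.58 p [ 0.535  -0.0439  0.1286] fix deg [-0.27  0.42 -0.37] F [ 0.2 -0.8  0.3] gap 0.0853 q [ 0.01  0.58  0.05  1.89 -0.06  0.67  1.59]
rows30: [-0.03 -0.1  -0.22]
t 3.63 p [ 0.5352 -0.044   0.1287] fix deg [-0.26  0.45 -0.37] F [0.1 0.2 0.5] gap 0.0854 q [ 0.01  0.58  0.06  1.89 -0.06  0.67  1.59]
rows30: [-0.04 -0.1  -0.22]
```

View pics/side3.png

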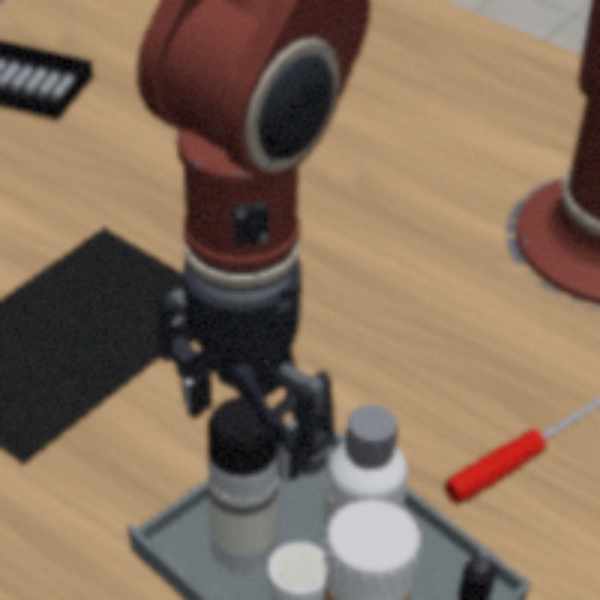

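Request:
carry_out(series=[0, -0.1, -0.2, 0, 0, 0, 85, 0, 0, 0, 0, 0, 0, 85, 0, 0, 0, 0, 0, 0, 60, 0, 0, 0, 0, 0, 0, 45, 0, 0, 0, 0, 0, 0, 40, 0, 0, 0, 0, 0, 0, 40, 0, 0, 0, 0, 0, 0, 40, 0, 0, 0, 0, 0, 0, 40], force=40)

```text
time: 4.3
eef_pos: [0.5359, -0.0475, 0.1235]
tcp_rot: [0.005, 0.04, 0.999, 0.002]
force: [-0.2, 0.2, -0.1]
finger_gap: 0.0507
```

```bash
python3 st.py .534 -.047 .122
```

```text
t 4.3 p [ 0.5359 -0.0475  0.1235] fix deg [-0.26  0.59 -0.37] F [-0.2  0.2 -0.1] gap 0.0507 q [ 0.02  0.59  0.05  1.89 -0.06  0.66  1.59]
rows30: [-0.06  0.02 -0.05]
```

Request:
carry_out(series=[0, 0, 0.3, 0, 0, 0, 40, 0, 0, 0.5, 0, 0, 0, 40, 0, 0, 0.6, 0, 0, 0, 40, 0, 0, 0.5, 0, 0, 0, 40, 0, 0, 0.3, 0, 0, 0, 40, 0, 0, 0, 0, 0, 0, 40, 0, 0, 0, 0, 0, 0, 40])

```text
time: 4.88
eef_pos: [0.5313, -0.0459, 0.1904]
tcp_rot: [-0.001, 0.04, 0.999, 0.003]
force: [0.2, -0.3, -3.3]
finger_gap: 0.0509
```

```bash
python3 st.py .530 -.337 .19
```

```text
t 4.88 p [ 0.5313 -0.0459  0.1904] fix deg [-0.36 -0.05 -0.45] F [ 0.2 -0.3 -3.3] gap 0.0509 q [ 0.01  0.49  0.06  1.83 -0.05  0.83  1.59]
rows30: [-0.04 -9.7  -0.01]
```

Request:
carry_out(series=[0, -0.4, 0, 0, 0, 0, 40, 0, -0.8, 0, 0, 0, 0, 40, 0, -1, 0, 0, 0, 0, 40, 0, -1, 0, 0, 0, 0, 40, 0, -1, 0, 0, 0, 0, 40, 0, -1, 0, 0, 0, 0, 40, 0, -1, 0, 0, 0, 0, 40, 0, -0.8, 0, 0, 0, 0, 40, 0, -0.5, 0, 0, 0, 0, 40, 0, -0.2, 0, 0, 0, 0, 40])

```text
time: 5.72
eef_pos: [0.5205, -0.2906, 0.1794]
tcp_rot: [-0.011, 0.037, 0.999, 0.005]
force: [-0.4, -0.5, -2.8]
finger_gap: 0.0506
```

```bash
python3 st.py .530 -.337 .19
```

```text
t 5.72 p [ 0.5205 -0.2906  0.1794] fix deg [-0.58 -1.27 -0.76] F [-0.4 -0.5 -2.8] gap 0.0506 q [ 0.43  0.6   0.07  1.64 -0.05  0.92  2.01]
rows30: [ 0.32 -1.55  0.35]
```

Request:
carry_out(series=[0.1, -0.5, 0, -0.2, -0.4, -0.2, 40, 0.1, -0.5, 0, -0.2, -0.4, -0.2, 40, 0.1, -0.2, 0, 0, -0.3, -0.2, 40, 0, 0, -0.2, 0, 0, 0, 40, 0, 0, -0.4, 0, 0, 0, 40, 0, 0, -0.4, 0, 0, 0, 40, 0, 0, -0.2, 0, 0, 0, 40, 0, 0, 0, 0, 0, 0, 40, 0, 0, 0, 0, 0, 0, 40])

```text
time: 6.47
eef_pos: [0.5266, -0.3257, 0.1355]
tcp_rot: [-0.006, 0.042, 0.999, 0.006]
force: [-0.6, 0.8, -2.8]
finger_gap: 0.0509
```

```bash
python3 st.py .530 -.337 .1245
```

```text
t 6.47 p [ 0.5266 -0.3257  0.1355] fix deg [-0.69 -0.68 -0.15] F [-0.6  0.8 -2.8] gap 0.0509 q [ 0.48  0.68  0.06  1.62 -0.06  0.85  2.06]
rows30: [ 0.11 -0.38 -0.37]
```

Request:
carry_out(series=[0.1, -0.2, 0, -0.6, -0.6, 0, 40, 0, 0, 0, 0, 0, 0, 40, 0, 0, -0.2, 0, 0, 0, 40, 0, 0, 0, 0, 0, 0, 40])

```text
time: 6.8
eef_pos: [0.5316, -0.331, 0.1307]
tcp_rot: [0.001, 0.041, 0.999, 0.0]
force: [-0.5, 0.5, -3.4]
finger_gap: 0.0509
```

```bash
python3 st.py .530 -.337 .1245
```

```text
t 6.8 p [ 0.5316 -0.331   0.1307] fix deg [ 0.    0.15 -0.31] F [-0.5  0.5 -3.4] gap 0.0509 q [ 0.49  0.69  0.06  1.62 -0.06  0.83  2.06]
rows30: [-0.05 -0.2  -0.21]
```

Request:
carry_out(series=[0, 0, -0.15, 0, 0, 0, 40, 0, 0, -0.1, 0, 0, 0, 40, 0, 0, 0, 0, 0, 0, 40])

```text
time: 7.05
eef_pos: [0.5323, -0.3314, 0.1237]
tcp_rot: [0.002, 0.041, 0.999, -0.001]
force: [0.0, 0.1, 0.2]
finger_gap: 0.0509
```

```bash
python3 st.py .530 -.337 .1245
```

```text
t 7.05 p [ 0.5323 -0.3314  0.1237] fix deg [ 0.07  0.28 -0.3 ] F [0.  0.1 0.2] gap 0.0509 q [ 0.49  0.7   0.06  1.63 -0.06  0.81  2.06]
rows30: [-0.08 -0.19  0.03]
```

Request:
carry_out(series=[0, 0, 0, 0, 0, 0, 60, 0, 0, 0, 0, 0, 0, 75, 0, 0, 0, 0, 0, 0, 85, 0, 0, 0, 0, 0, 0, 85, 0, 0, 0.4, 0, 0, 0, 85, 0, 0, 0.8, 0, 0, 0, 85, 0, 0, 0.9, 0, 0, 0, 85, 0, 0, 0.8, 0, 0, 0, 85, 0, 0, 0.4, 0, 0, 0, 85, 0, 0, 0, 0, 0, 0, 85])

```text
time: 7.88
eef_pos: [0.5331, -0.3323, 0.2328]
tcp_rot: [0.005, 0.041, 0.999, -0.002]
force: [0.4, -0.9, -0.0]
finger_gap: 0.0851
```

```bash
python3 st.py .4757 .0265 .22
python3 - <<'E'
from h import *
p,d=ctrl.camera("side"); cv2.imwrite(f"pics/side4.png",cv2.resize(p[0:250,100:400,::-1],None,fx=2.5,fy=2.4))
E
```

```text
t 7.88 p [ 0.5331 -0.3323  0.2328] fix deg [ 0.25  0.56 -0.28] F [ 0.4 -0.9 -0. ] gap 0.0851 q [ 0.48  0.58  0.07  1.51 -0.05  1.04  2.05]
rows30: [-1.91 11.96 -0.43]
```

View pics/side4.png

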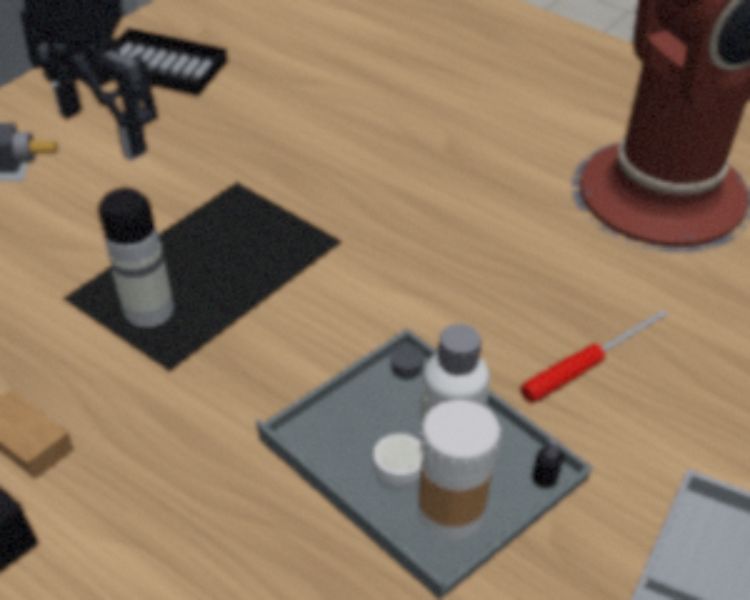

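Request:
carry_out(series=[-0.1, 0.5, 0, 0, 0, 0, 85, -0.15, 1, 0, 0, 0, 0, 85, -0.15, 1, 0, 0, 0, 0, 85, -0.15, 1, 0, 0, 0, 0, 85, -0.15, 1, 0, 0, 0, 0, 85, -0.15, 1, 0, 0, 0, 0, 85, -0.2, 1, 0, 0, 0, 0, 85, -0.2, 1, 0, 0, 0, 0, 70, -0.2, 1, 0, 0, 0, 0, 70, -0.2, 0.8, 0, 0, 0, 0, 70])

```text
time: 8.77
eef_pos: [0.4726, -0.0499, 0.2246]
tcp_rot: [-0.002, 0.049, 0.999, -0.004]
force: [0.3, -0.0, 0.0]
finger_gap: 0.0699
```

```bash
python3 st.py .4757 .0265 .22
```

```text
t 8.77 p [ 0.4726 -0.0499  0.2246] fix deg [ 0.45 -0.24  0.63] F [ 0.3 -0.   0. ] gap 0.0699 q [ 0.02  0.37  0.05  1.93 -0.01  0.85  1.55]
rows30: [ 0.1   2.55 -0.15]
```

Request:
carry_out(series=[0, 0.7, 0, 0.2, 0, 0.3, 70, 0.05, 0.7, 0, 0.2, -0.2, 0.3, 70, 0.05, 0.4, 0, 0, 0, 0, 70, 0, 0.2, 0, 0, 0, 0, 70, 0, 0, 0, 0, 0, 0, 70, 0, 0, 0, 0, 0, 0, 70, 0, 0, 0, 0, 0, 0, 70])

```text
time: 9.35
eef_pos: [0.4689, 0.0198, 0.2203]
tcp_rot: [-0.007, 0.037, 0.999, 0.001]
force: [0.5, -0.5, -0.1]
finger_gap: 0.0701
```

```bash
python3 st.py .4757 .0265 .125
```

```text
t 9.35 p [0.4689 0.0198 0.2203] fix deg [-0.11 -0.77 -0.72] F [ 0.5 -0.5 -0.1] gap 0.0701 q [-0.11  0.37  0.03  1.94 -0.02  0.84  1.43]
rows30: [ 0.23  0.22 -3.18]
```

Request:
carry_out(series=[0.2, 0.2, 0, -0.1, -0.7, -0.7, 70, 0, 0, 0, 0, 0, 0, 70, 0, 0, -0.4, 0, 0, 0, 70, 0, 0, -0.5, 0, 0, 0, 70, 0, 0, -0.5, 0, 0, 0, 70, 0, 0, -0.4, 0, 0, 0, 70, 0, 0, 0, 0, 0, 0, 70, 0, 0, 0, 0, 0, 0, 70])

```text
time: 10.02
eef_pos: [0.4751, 0.0142, 0.1648]
tcp_rot: [-0.0, 0.052, 0.999, -0.003]
force: [-0.4, -0.2, 0.1]
finger_gap: 0.0696
```

```bash
python3 st.py .4757 .0265 .127
```

```text
t 10.02 p [0.4751 0.0142 0.1648] fix deg [ 0.33 -0.03  0.91] F [-0.4 -0.2  0.1] gap 0.0696 q [-0.1   0.45  0.04  2.01 -0.02  0.69  1.41]
rows30: [ 0.02  0.41 -1.26]
```

Request:
carry_out(series=[0, 0.2, 0, 0, 0, 0, 70, 0, 0.1, 0, 0, 0, 0, 70, 0, 0, 0, 0, 0, 0, 70, 0, 0, 0, 0, 0, 0, 70])

```text
time: 10.35
eef_pos: [0.4763, 0.0225, 0.167]
tcp_rot: [0.002, 0.053, 0.999, -0.003]
force: [0.4, -0.5, 0.5]
finger_gap: 0.0694
```

```bash
python3 st.py .4757 .0265 .127
```

```text
t 10.35 p [0.4763 0.0225 0.167 ] fix deg [0.35 0.16 1.05] F [ 0.4 -0.5  0.5] gap 0.0694 q [-0.12  0.45  0.04  2.   -0.01  0.69  1.39]
rows30: [-0.02  0.13 -1.33]
```

Request:
carry_out(series=[0, 0.12, 0, 0, 0, 0, 70, 0, 0, -0.3, 0, 0, 0, 70, 0, 0, -0.4, 0, 0, 0, 70, 0, 0, -0.3, 0, 0, 0, 70, 0, 0, -0.2, 0, 0, 0, 70, 0, 0, 0, 0, 0, 0, 70, 0, 0, 0, 0, 0, 0, 70])

```text
time: 10.93
eef_pos: [0.4774, 0.0278, 0.1296]
tcp_rot: [0.004, 0.052, 0.999, -0.002]
force: [-0.2, 0.6, 0.2]
finger_gap: 0.0702
```

```bash
python3 st.py .4757 .0265 .127
```

```text
t 10.93 p [0.4774 0.0278 0.1296] fix deg [0.3  0.41 0.93] F [-0.2  0.6  0.2] gap 0.0702 q [-0.13  0.51  0.03  2.04 -0.02  0.59  1.38]
rows30: [-0.06 -0.04 -0.09]
```

Close on the bottle cap.

Request:
carry_out(series=[0, 0, 0, 0, 0, 0, 50, 0, 0, 0, 0, 0, 0, 38, 0, 0, 0, 0, 0, 0, 28, 0, 0, 0, 0, 0, 0, 28, 0, 0, 0, 0, 0, 0, 28, 0, 0, 0, 0, 0, 0, 28], force=50)

```text
time: 11.43
eef_pos: [0.4777, 0.0275, 0.1302]
tcp_rot: [0.004, 0.052, 0.999, -0.003]
force: [-0.2, -0.2, -1.5]
finger_gap: 0.035
```

```bash
python3 st.py .4757 .0265 .127
```

```text
t 11.43 p [0.4777 0.0275 0.1302] fix deg [0.32 0.48 0.95] F [-0.2 -0.2 -1.5] gap 0.035 q [-0.13  0.51  0.03  2.04 -0.02  0.59  1.38]
rows30: [-0.07 -0.03 -0.11]
```

Request:
carry_out(series=[0, 0, 0.3, 0, 0, 0, 28, 0, 0, 0.5, 0, 0, 0, 28, 0, 0, 0.6, 0, 0, 0, 28, 0, 0, 0.5, 0, 0, 0, 28, 0, 0, 0.2, 0, 0, 0, 28, 0, -0.3, 0, 0, 0, 0, 28, 0, -0.6, 0, 0, 0, 0, 28, 0, -0.9, 0, 0, 0, 0, 28, 0, -1, 0, 0, 0, 0, 28, 0, -1, 0, 0, 0, 0, 28])

```text
time: 12.27
eef_pos: [0.4725, -0.0826, 0.1946]
tcp_rot: [-0.001, 0.042, 0.999, -0.0]
force: [0.4, -0.3, -3.7]
finger_gap: 0.0345
```

```bash
python3 st.py .356 -.334 .19
```

```text
t 12.27 p [ 0.4725 -0.0826  0.1946] fix deg [ 0.02 -0.08 -0.14] F [ 0.4 -0.3 -3.7] gap 0.0345 q [ 0.1   0.41  0.04  1.96 -0.02  0.77  1.64]
rows30: [-3.88 -8.38 -0.15]
```

Request:
carry_out(series=[0, -1, 0, 0, 0, 0, 28, 0, -1, 0, 0, 0, 0, 28, -0.2, -1, 0, 0, 0, 0, 28, -0.4, -1, 0, 0, 0, 0, 28, -0.6, -1, 0, 0, 0, 0, 28, -0.6, -0.8, 0, 0, 0, 0, 28, -0.6, -0.6, 0, 0, 0, 0, 28, -0.5, -0.4, 0, 0, 0, 0, 28, -0.4, -0.3, 0, 0, 0, 0, 28, -0.2, -0.1, 0, 0, 0, 0, 28])

```text
time: 13.1
eef_pos: [0.3513, -0.3223, 0.1866]
tcp_rot: [-0.008, 0.05, 0.999, -0.002]
force: [-0.8, 0.2, -4.2]
finger_gap: 0.0348
```

```bash
python3 st.py .356 -.334 .14
```

```text
t 13.1 p [ 0.3513 -0.3223  0.1866] fix deg [ 0.19 -0.9   0.77] F [-0.8  0.2 -4.2] gap 0.0348 q [ 0.64  0.42  0.07  1.97 -0.03  0.76  2.19]
rows30: [ 0.16 -0.39 -1.55]
```

Request:
carry_out(series=[0.15, -0.2, 0, 0, -0.4, 0, 28, 0.05, -0.1, -0.2, 0, -0.4, 0, 28, 0, 0, -0.4, 0, 0, 0, 28, 0, 0, -0.4, 0, 0, 0, 28, 0, 0, -0.3, 0, 0, 0, 28, 0, 0, -0.1, 0, 0, 0, 28, 0, 0, 0, 0, 0, 0, 28])

```text
time: 13.68
eef_pos: [0.3612, -0.3307, 0.1398]
tcp_rot: [0.001, 0.048, 0.999, -0.0]
force: [0.1, 0.9, -3.5]
finger_gap: 0.0346
```

```bash
python3 st.py .356 -.334 .131
```

```text
t 13.68 p [ 0.3612 -0.3307  0.1398] fix deg [0.04 0.16 0.54] F [ 0.1  0.9 -3.5] gap 0.0346 q [ 0.66  0.51  0.06  2.   -0.05  0.63  2.22]
rows30: [-0.17 -0.11 -0.29]
```

Request:
carry_out(series=[-0.15, 0, 0, 0, 0, 0, 28, 0, 0, -0.15, 0, 0, 0, 28, 0, 0, -0.1, 0, 0, 0, 28, 0, 0, 0, 0, 0, 0, 28, 0, 0, 0, 0, 0, 0, 28])

```text
time: 14.1
eef_pos: [0.3591, -0.3299, 0.1323]
tcp_rot: [0.003, 0.046, 0.999, -0.001]
force: [-0.1, -0.4, -3.2]
finger_gap: 0.0349
```

```bash
python3 st.py .356 -.334 .131
```

```text
t 14.1 p [ 0.3591 -0.3299  0.1323] fix deg [0.08 0.33 0.29] F [-0.1 -0.4 -3.2] gap 0.0349 q [ 0.66  0.52  0.05  2.01 -0.05  0.61  2.23]
rows30: [-0.1  -0.14 -0.04]
```

Request:
carry_out(series=[0, 0, -0.06, 0, 0, 0, 28, 0, 0, -0.04, 0, 0, 0, 28, 0, 0, 0, 0, 0, 0, 28])

```text
time: 14.35
eef_pos: [0.3597, -0.3305, 0.1302]
tcp_rot: [0.004, 0.046, 0.999, -0.001]
force: [0.1, -0.0, -2.7]
finger_gap: 0.035
```

```bash
python3 st.py .356 -.334 .131
```

```text
t 14.35 p [ 0.3597 -0.3305  0.1302] fix deg [0.16 0.44 0.3 ] F [ 0.1 -0.  -2.7] gap 0.035 q [ 0.66  0.52  0.05  2.02 -0.05  0.6   2.23]
rows30: [-0.12 -0.12  0.03]
```

Request:
carry_out(series=[0, 0, -0.06, 0, 0, 0, 28, 0, 0, -0.02, 0, 0, 0, 28, 0, 0, 0, 0, 0, 0, 28])

```text
time: 14.6
eef_pos: [0.3602, -0.3309, 0.1303]
tcp_rot: [0.005, 0.046, 0.999, -0.002]
force: [-0.7, -0.3, -4.5]
finger_gap: 0.0344
```

```bash
python3 st.py .356 -.334 .131
```

```text
t 14.6 p [ 0.3602 -0.3309  0.1303] fix deg [0.22 0.56 0.33] F [-0.7 -0.3 -4.5] gap 0.0344 q [ 0.67  0.52  0.05  2.01 -0.05  0.6   2.23]
rows30: [-0.14 -0.1   0.02]
```

Request:
carry_out(series=[0, 0, -0.1, 0, 0, 0, 28, 0, 0, -0.05, 0, 0, 0, 28, 0, 0, 0, 0, 0, 0, 28])

```text
time: 14.85
eef_pos: [0.361, -0.3315, 0.1305]
tcp_rot: [0.006, 0.047, 0.999, -0.002]
force: [0.4, 0.9, -3.6]
finger_gap: 0.0347
```

```bash
python3 st.py .356 -.334 .131
```

```text
t 14.85 p [ 0.361  -0.3315  0.1305] fix deg [0.29 0.73 0.37] F [ 0.4  0.9 -3.6] gap 0.0347 q [ 0.67  0.52  0.05  2.01 -0.05  0.6   2.23]
rows30: [-0.17 -0.08  0.02]
```

Run:
```python
from h import *
p,d=ctrl.camera("side"); cv2.imwrite(f"pics/side5.png",cv2.resize(p[20:170,90:290,::-1],None,fx=4,fy=4))
P=pts("side",d);
```

```text
(no output)
```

View pics/side5.png

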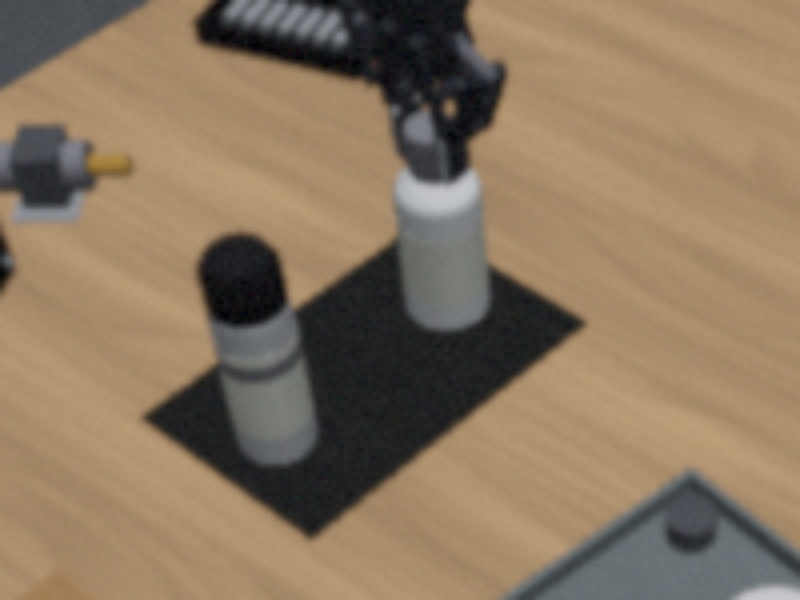

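Request:
carry_out(series=[0, 0, 0, 0, 0, 0, 50, 0, 0, 0, 0, 0, 0, 65, 0, 0, 0, 0, 0, 0, 70, 0, 0, 0, 0, 0, 0, 70, 0, 0, 0.4, 0, 0, 0, 70, 0, 0, 0.8, 0, -0.3, 0, 70, 0, 0, 0.9, 0, 0, 0, 70, 0, 0, 0.8, 0, 0, 0, 70, 0, 0, 0.3, 0, 0, 0, 80])

```text
time: 15.65
eef_pos: [0.361, -0.3321, 0.2266]
tcp_rot: [0.008, 0.047, 0.999, -0.002]
force: [0.7, -1.3, -0.1]
finger_gap: 0.0796
```

```bash
python3 st.py .549 .080 .22
```

```text
t 15.65 p [ 0.361  -0.3321  0.2266] fix deg [0.23 0.87 0.39] F [ 0.7 -1.3 -0.1] gap 0.0796 q [ 0.66  0.38  0.06  1.9  -0.04  0.85  2.22]
rows30: [ 6.27 13.74 -0.22]
```

Request:
carry_out(series=[0.3, 0.5, 0, 0, 0.3, 0, 85, 0.5, 0.9, 0, 0, 0.3, 0, 85, 0.45, 1, 0, 0, 0.2, 0, 85, 0.45, 1, 0, 0, 0, 0, 85, 0.45, 1, 0, 0, 0, 0, 85, 0.45, 1, 0, 0, 0, 0, 85, 0.45, 1, 0, 0, 0, 0, 85, 0.45, 1, 0, 0, 0, 0, 85, 0.45, 1, 0, 0, 0, 0, 85, 0.45, 1, 0, 0, 0, 0, 85])

```text
time: 16.48
eef_pos: [0.4954, -0.0508, 0.2319]
tcp_rot: [0.006, 0.059, 0.998, -0.01]
force: [1.6, -0.9, -0.1]
finger_gap: 0.085
```

```bash
python3 st.py .549 .080 .22
```

```text
t 16.48 p [ 0.4954 -0.0508  0.2319] fix deg [1.12 0.69 1.79] F [ 1.6 -0.9 -0.1] gap 0.085 q [0.04 0.38 0.01 1.88 0.02 0.87 1.49]
rows30: [ 1.79  4.36 -0.4 ]
```

Request:
carry_out(series=[0.4, 1, 0, 0.4, 0.3, 0.5, 85, 0.4, 1, 0, 0.4, 0.3, 0.5, 85, 0.4, 0.8, 0, 0.2, 0, 0.5, 85, 0.3, 0.5, 0, 0, 0, 0, 85, 0.1, 0.2, 0, 0, 0, 0, 85, 0, 0, 0, 0, 0, 0, 85, 0, 0, 0, 0, 0, 0, 85, 0, 0, 0, 0, 0, 0, 85])

```text
time: 17.15
eef_pos: [0.5467, 0.069, 0.2306]
tcp_rot: [0.001, 0.038, 0.999, 0.001]
force: [0.3, -0.6, -0.5]
finger_gap: 0.0852
```

```bash
python3 st.py .549 .080 .22
```

```text
t 17.15 p [0.5467 0.069  0.2306] fix deg [-0.16  0.13 -0.59] F [ 0.3 -0.6 -0.5] gap 0.0852 q [-0.15  0.47 -0.03  1.73  0.01  0.94  1.32]
rows30: [ 0.08  0.37 -0.35]
```

Request:
carry_out(series=[0.05, 0.25, -0.3, 0, 0, 0, 85, 0.05, 0.1, -0.5, 0, 0, 0, 85, 0, 0, -0.5, 0, 0, 0, 85, 0, 0, -0.3, 0, 0, 0, 85, 0, 0, -0.1, 0, 0, 0, 85, 0, 0, 0, 0, 0, 0, 85, 0, 0, 0, 0, 0, 0, 85])

```text
time: 17.73
eef_pos: [0.5481, 0.0718, 0.1765]
tcp_rot: [0.001, 0.046, 0.999, -0.001]
force: [0.7, 0.1, -0.2]
finger_gap: 0.0849
```

```bash
python3 st.py .549 .080 .112
```

```text
t 17.73 p [0.5481 0.0718 0.1765] fix deg [0.08 0.1  0.22] F [ 0.7  0.1 -0.2] gap 0.0849 q [-0.16  0.53 -0.02  1.79  0.02  0.82  1.29]
rows30: [ 0.03  0.27 -2.15]
```

Request:
carry_out(series=[0.02, 0.15, 0, 0, 0, 0, 85, 0, 0.1, 0, 0, 0, 0, 85, 0, 0, 0, 0, 0, 0, 85, 0, 0, 0, 0, 0, 0, 85])

```text
time: 18.07
eef_pos: [0.5501, 0.0799, 0.1785]
tcp_rot: [0.003, 0.046, 0.999, -0.0]
force: [-0.1, 0.2, 0.1]
finger_gap: 0.0849
```

```bash
python3 st.py .549 .080 .112
python3 - <<'E'
from h import *
p,d=ctrl.camera("side"); cv2.imwrite(f"pics/side6.png",cv2.resize(p[60:210,200:400,::-1],None,fx=4,fy=4))
P=pts("side",d)
m=((P[...,2]>.132)&(P[...,2]<.142)&(d>0)&(abs(P[...,0]-.55)<.036)&(abs(P[...,1]-.08)<.036)&(p.min(2)>150))
print(m.sum(),P[m].mean(0),P[m].min(0),P[m].max(0))
E
python3 st.py .549 .080 .112
```

```text
t 18.07 p [0.5501 0.0799 0.1785] fix deg [0.05 0.33 0.28] F [-0.1  0.2  0.1] gap 0.0849 q [-0.17  0.53 -0.02  1.78  0.02  0.82  1.28]
rows30: [-0.04  0.   -2.22]
597 [0.54972792 0.08149458 0.13675268] [0.5182999  0.04829835 0.13297459] [0.57898611 0.11242104 0.14136218]
t 18.12 p [0.5501 0.08   0.1786] fix deg [0.03 0.35 0.28] F [-0.8  1.3 -0.6] gap 0.0847 q [-0.17  0.53 -0.02  1.78  0.02  0.82  1.28]
rows30: [-0.04 -0.   -2.22]
```

View pics/side6.png

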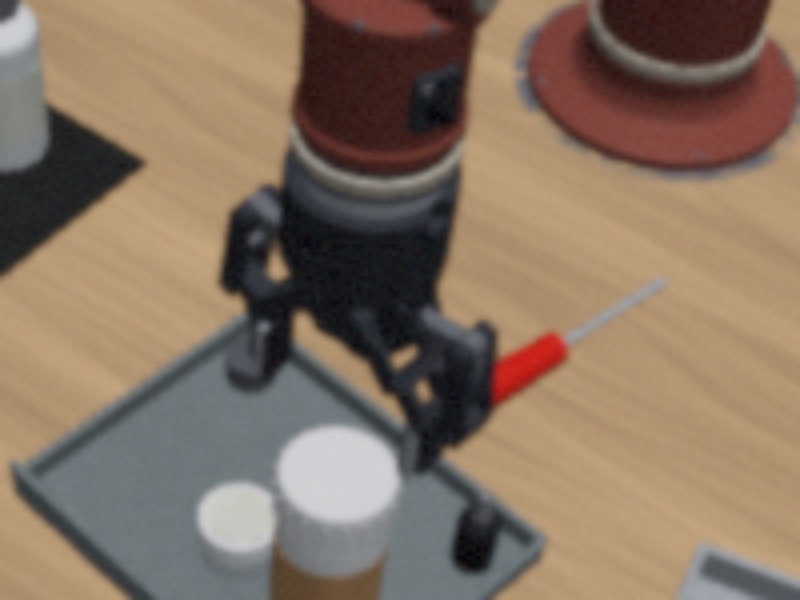

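Request:
carry_out(series=[0, 0, -0.3, 0, 0, 0, 85, 0, 0, -0.5, 0, 0, 0, 85, 0, 0, -0.5, 0, 0, 0, 85, 0, 0, -0.4, 0, 0, 0, 85, 0, 0, -0.2, 0, 0, 0, 85, 0, 0, 0, 0, 0, 0, 85, 0, 0, 0, 0, 0, 0, 85])

```text
time: 18.7
eef_pos: [0.5508, 0.0801, 0.1186]
tcp_rot: [0.005, 0.046, 0.999, 0.0]
force: [-0.9, -0.2, 0.1]
finger_gap: 0.0853
```

```bash
python3 st.py .549 .080 .109
```

```text
t 18.7 p [0.5508 0.0801 0.1186] fix deg [0.01 0.54 0.27] F [-0.9 -0.2  0.1] gap 0.0853 q [-0.17  0.62 -0.02  1.84  0.02  0.68  1.27]
rows30: [-0.06 -0.   -0.32]
```

Request:
carry_out(series=[-0.03, 0, -0.25, 0, 0, 0, 85, 0, 0, -0.08, 0, 0, 0, 85, 0, 0, 0, 0, 0, 0, 72, 0, 0, 0, 0, 0, 0, 62, 0, 0, 0, 0, 0, 0, 54, 0, 0, 0, 0, 0, 0, 54, 0, 0, 0, 0, 0, 0, 54, 0, 0, 0, 0, 0, 0, 54], force=50)

```text
time: 19.37
eef_pos: [0.551, 0.08, 0.1097]
tcp_rot: [0.007, 0.046, 0.999, 0.0]
force: [0.2, 0.2, -1.0]
finger_gap: 0.0633
```

```bash
python3 st.py .549 .080 .109
```

```text
t 19.37 p [0.551  0.08   0.1097] fix deg [-0.    0.76  0.29] F [ 0.2  0.2 -1. ] gap 0.0633 q [-0.17  0.63 -0.02  1.85  0.02  0.65  1.27]
rows30: [-0.07  0.   -0.02]
```

Request:
carry_out(series=[0, 0, 0.3, 0, 0, 0, 54, 0, 0, 0.6, 0, 0, 0, 54, 0, 0, 0.7, 0, 0, 0, 54, 0, 0, 0.6, 0, 0, 0, 54, 0, 0, 0.2, 0, 0, 0, 54, 0, -0.3, 0, 0, 0, 0, 54, -0.2, -0.6, 0, 0, 0, 0, 54, -0.3, -0.9, 0, 0, 0, 0, 54, -0.3, -1, 0, 0, 0, 0, 54, -0.3, -1, 0, 0, 0, 0, 54])

```text
time: 20.2
eef_pos: [0.5144, -0.029, 0.183]
tcp_rot: [0.004, 0.037, 0.999, 0.003]
force: [1.2, -0.5, -2.5]
finger_gap: 0.0636
```

```bash
python3 st.py .446 -.331 .18
```

```text
t 20.2 p [ 0.5144 -0.029   0.183 ] fix deg [-0.33  0.47 -0.77] F [ 1.2 -0.5 -2.5] gap 0.0636 q [ 0.04  0.47 -0.03  1.89  0.01  0.77  1.5 ]
rows30: [ -2.28 -10.07  -0.1 ]
```

Request:
carry_out(series=[-0.35, -1, 0, 0, 0, 0, 54, -0.35, -1, 0, 0, 0, 0, 54, -0.4, -1, 0, 0, 0, 0, 54, -0.4, -1, 0, 0, 0, 0, 54, -0.3, -0.9, 0, 0, 0, 0, 54, -0.1, -0.7, 0, 0, 0, 0, 54, 0, -0.5, 0, 0, 0, 0, 54, 0, -0.2, 0, 0, 0, 0, 54, 0, 0, 0, 0, 0, 0, 54])

```text
time: 20.95
eef_pos: [0.4396, -0.2412, 0.1756]
tcp_rot: [-0.005, 0.047, 0.999, 0.0]
force: [-0.4, 0.6, -2.8]
finger_gap: 0.0637
```

```bash
python3 st.py .446 -.331 .18
```

```text
t 20.95 p [ 0.4396 -0.2412  0.1756] fix deg [-0.08 -0.62  0.4 ] F [-0.4  0.6 -2.8] gap 0.0637 q [ 0.47  0.47 -0.01  1.92  0.01  0.76  1.92]
rows30: [ 0.21 -2.99  0.15]
```

Request:
carry_out(series=[0.15, -0.4, 0, 0, -0.5, 0, 54, 0.15, -0.7, 0.05, 0, 0, 0, 54, 0.05, -0.7, 0.05, 0, 0, 0, 54, 0.05, -0.5, 0, 0, 0, 0, 54, 0, -0.3, 0, 0, 0, 0, 54, 0, -0.1, 0, 0, 0, 0, 54, 0, 0, 0, 0, 0, 0, 54, 0, 0, 0, 0, 0, 0, 54])

```text
time: 21.62
eef_pos: [0.4546, -0.3185, 0.1757]
tcp_rot: [-0.002, 0.04, 0.999, 0.005]
force: [0.3, 0.5, -3.3]
finger_gap: 0.064
```

```bash
python3 st.py .446 -.331 .12
```

```text
t 21.62 p [ 0.4546 -0.3185  0.1757] fix deg [-0.55 -0.19 -0.47] F [ 0.3  0.5 -3.3] gap 0.064 q [ 0.59  0.54 -0.02  1.78  0.01  0.83  2.06]
rows30: [-0.29 -0.42 -1.86]
```

Request:
carry_out(series=[-0.2, -0.2, 0, -0.4, 0, 0, 54, -0.05, -0.1, -0.2, 0, 0, 0, 54, 0, 0, -0.5, 0, 0, 0, 54, 0, 0, -0.5, 0, 0, 0, 54, 0, 0, -0.3, 0, 0, 0, 54, 0, 0, -0.1, 0, 0, 0, 54, 0, 0, 0, 0, 0, 0, 54])

```text
time: 22.2
eef_pos: [0.4462, -0.3233, 0.1255]
tcp_rot: [-0.002, 0.036, 0.999, 0.002]
force: [-0.2, 0.5, -2.6]
finger_gap: 0.0633
```

```bash
python3 st.py .446 -.331 .11
```

```text
t 22.2 p [ 0.4462 -0.3233  0.1255] fix deg [-0.25 -0.18 -0.9 ] F [-0.2  0.5 -2.6] gap 0.0633 q [ 0.6   0.6  -0.02  1.84  0.02  0.7   2.07]
rows30: [-0.01 -0.26 -0.52]
```

Request:
carry_out(series=[0, -0.2, -0.1, 0, 0, 0, 54, 0, 0, -0.2, 0, 0, 0, 54, 0, 0, -0.15, 0, 0, 0, 54, 0, 0, -0.1, 0, 0, 0, 54, 0, 0, 0, 0, 0, 0, 54, 0, 0, 0, 0, 0, 0, 54])

```text
time: 22.7
eef_pos: [0.4477, -0.331, 0.1099]
tcp_rot: [0.0, 0.036, 0.999, 0.001]
force: [0.6, -0.3, -2.5]
finger_gap: 0.0636
```

```bash
python3 st.py .446 -.331 .11
```

```text
t 22.7 p [ 0.4477 -0.331   0.1099] fix deg [-0.1   0.03 -0.91] F [ 0.6 -0.3 -2.5] gap 0.0636 q [ 0.61  0.63 -0.02  1.84  0.02  0.67  2.08]
rows30: [-0.06  0.    0.  ]
```

Request:
carry_out(series=[0, 0, -0.08, 0, 0, 0, 54, 0, 0, -0.04, 0, 0, 0, 54, 0, 0, 0, 0, 0, 0, 54])

```text
time: 22.95
eef_pos: [0.4483, -0.3311, 0.1103]
tcp_rot: [0.001, 0.036, 0.999, 0.0]
force: [0.6, -0.0, -3.4]
finger_gap: 0.0636
```

```bash
python3 st.py .446 -.331 .11
```

```text
t 22.95 p [ 0.4483 -0.3311  0.1103] fix deg [-0.04  0.15 -0.91] F [ 0.6 -0.  -3.4] gap 0.0636 q [ 0.61  0.63 -0.02  1.84  0.02  0.67  2.08]
rows30: [-0.08  0.   -0.01]
```

Request:
carry_out(series=[0, 0, 0, 0, 0, 0, 70, 0, 0, 0, 0, 0, 0, 80, 0, 0, 0, 0, 0, 0, 85, 0, 0, 0, 0, 0, 0, 85, 0, 0, 0.4, 0, 0, 0, 85, 0, 0, 0.8, 0, 0, 0, 85, 0, 0, 0.9, 0, 0, 0, 85, 0, 0, 0.8, 0, 0, 0, 85, 0, 0, 0.4, 0, 0, 0, 85, 0, 0, 0, 0, 0, 0, 85])

```text
time: 23.78
eef_pos: [0.449, -0.3315, 0.2122]
tcp_rot: [0.002, 0.036, 0.999, 0.0]
force: [0.7, -0.4, -0.8]
finger_gap: 0.085
```

```bash
python3 st.py .5427 .0143 .15
python3 - <<'E'
from h import *
p,d=ctrl.camera("side"); cv2.imwrite(f"pics/side7.png",cv2.resize(p[20:210,90:340,::-1],None,fx=3,fy=3))
P=pts("side",d)
for nm,lo,hi,x,y,w in [("aero",.148,.162,.532,-.331,.04),("bot",.148,.157,.36,-.331,.03),("jar",.132,.142,.448,-.331,.04),("pot",.034,.043,.543,.014,.03)]:
  m=((P[...,2]>lo)&(P[...,2]<hi)&(d>0)&(abs(P[...,0]-x)<w)&(abs(P[...,1]-y)<w))
  print(nm,m.sum(),P[m].mean(0).round(4),np.ptp(P[m],axis=0).round(3))
E
```

```text
t 23.78 p [ 0.449  -0.3315  0.2122] fix deg [-0.    0.18 -0.93] F [ 0.7 -0.4 -0.8] gap 0.085 q [ 0.61  0.5  -0.02  1.73  0.01  0.91  2.09]
rows30: [ 3.12 11.53 -2.07]
aero 266 [ 0.5326 -0.328   0.156 ] [0.048 0.048 0.013]
bot 108 [ 0.3607 -0.3315  0.1526] [0.035 0.037 0.007]
jar 359 [ 0.4476 -0.3287  0.1373] [0.065 0.062 0.009]
pot 303 [0.5436 0.0166 0.0382] [0.049 0.049 0.008]
```

View pics/side7.png

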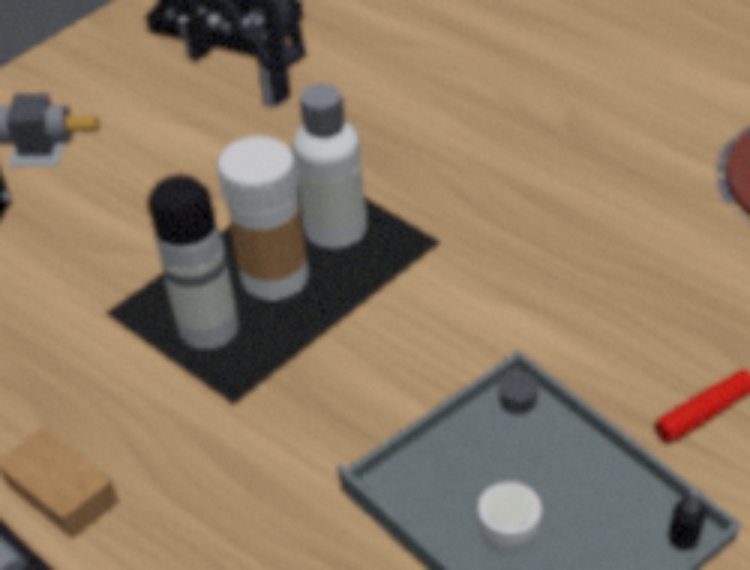

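Request:
carry_out(series=[0.2, 0.5, 0, 0, 0, 0, 85, 0.3, 0.9, 0, 0, 0, 0, 85, 0.3, 1, 0, 0, 0, 0, 85, 0.3, 1, 0, 0, 0, 0, 85, 0.3, 1, 0, 0, 0, 0, 85, 0.3, 1, 0, 0, 0, 0, 85, 0.3, 1, 0, 0, 0, 0, 80, 0.2, 0.9, -0.2, 0, 0, 0, 80, 0.2, 0.7, -0.3, 0, 0, 0, 80, 0.1, 0.4, -0.3, 0, 0, 0, 80])

```text
time: 24.67
eef_pos: [0.5174, -0.0729, 0.1749]
tcp_rot: [-0.007, 0.043, 0.999, 0.0]
force: [1.4, 0.0, 0.6]
finger_gap: 0.0801
```

```bash
python3 st.py .5432 .0152 .1
```

```text
t 24.67 p [ 0.5174 -0.0729  0.1749] fix deg [-0.09 -0.79 -0.12] F [1.4 0.  0.6] gap 0.0801 q [ 0.12  0.5  -0.04  1.86  0.02  0.79  1.56]
rows30: [ 0.86  2.94 -2.5 ]
```

Request:
carry_out(series=[0.2, 0.6, 0, 0, -0.4, 0, 80, 0.2, 0.8, -0.2, 0, -0.4, 0, 80, 0.2, 0.6, -0.4, 0, 0, 0, 80, 0.1, 0.4, -0.5, 0, 0, 0, 80, 0.05, 0.2, -0.5, 0, 0, 0, 80, 0, 0, -0.4, 0, 0, 0, 80, 0, 0, -0.2, 0, 0, 0, 80, 0, 0, 0, 0, 0, 0, 80, 0, 0, 0, 0, 0, 0, 80])

```text
time: 25.42
eef_pos: [0.5329, 0.0167, 0.0921]
tcp_rot: [-0.011, 0.037, 0.999, 0.002]
force: [-0.5, -0.6, -0.2]
finger_gap: 0.0802
```

```bash
python3 st.py .5432 .0152 .05
```

```text
t 25.42 p [0.5329 0.0167 0.0921] fix deg [-0.3  -1.28 -0.78] F [-0.5 -0.6 -0.2] gap 0.0802 q [-0.04  0.64 -0.04  1.9   0.03  0.62  1.4 ]
rows30: [ 0.34 -0.05 -1.4 ]
```

Request:
carry_out(series=[0.2, 0, 0, 0, -0.6, 0, 80, 0.1, 0, -0.2, 0, -0.6, 0, 80, 0, 0, -0.4, 0, 0, 0, 80, 0, 0, -0.4, 0, 0, 0, 80, 0, 0, -0.2, 0, 0, 0, 80, 0, 0, 0, 0, 0, 0, 80, 0, 0, 0, 0, 0, 0, 80])

```text
time: 26.0
eef_pos: [0.5468, 0.0133, 0.0574]
tcp_rot: [0.006, 0.04, 0.999, 0.002]
force: [0.0, 0.3, 0.1]
finger_gap: 0.0801
```

```bash
python3 st.py .5432 .0152 .016
```

```text
t 26.0 p [0.5468 0.0133 0.0574] fix deg [-0.22  0.68 -0.46] F [0.  0.3 0.1] gap 0.0801 q [-0.04  0.7  -0.03  1.91  0.03  0.52  1.4 ]
rows30: [-0.12  0.06 -1.38]
```

Request:
carry_out(series=[-0.08, 0.05, 0, 0, 0.4, 0, 80, 0, 0, -0.2, 0, 0, 0, 80, 0, 0, -0.4, 0, 0, 0, 80, 0, 0, -0.3, 0, 0, 0, 80, 0, 0, -0.1, 0, 0, 0, 80, 0, 0, 0, 0, 0, 0, 80, 0, 0, 0, 0, 0, 0, 80])

```text
time: 26.58
eef_pos: [0.5465, 0.0149, 0.0281]
tcp_rot: [0.005, 0.04, 0.999, 0.002]
force: [-0.6, -0.5, 0.1]
finger_gap: 0.08
```

```bash
python3 st.py .5432 .0152 .016
```

```text
t 26.58 p [0.5465 0.0149 0.0281] fix deg [-0.24  0.61 -0.43] F [-0.6 -0.5  0.1] gap 0.08 q [-0.05  0.75 -0.03  1.92  0.04  0.46  1.39]
rows30: [-0.11  0.01 -0.4 ]
```

Request:
carry_out(series=[-0.1, 0, 0, 0, 0.5, 0, 80, 0, 0, -0.2, 0, 0, 0, 80, 0, 0, -0.15, 0, 0, 0, 80, 0, 0, 0, 0, 0, 0, 80, 0, 0, 0, 0, 0, 0, 80])

```text
time: 27.0
eef_pos: [0.5439, 0.015, 0.0176]
tcp_rot: [0.001, 0.04, 0.999, 0.002]
force: [0.3, 1.0, 0.1]
finger_gap: 0.0799
```

```bash
python3 st.py .5432 .0152 .016
python3 - <<'E'
from h import *
p,d=ctrl.camera("side"); cv2.imwrite(f"pics/side8.png",cv2.resize(p[100:250,180:380,::-1],None,fx=4,fy=4))
E
```

```text
t 27.0 p [0.5439 0.015  0.0176] fix deg [-0.25  0.17 -0.44] F [0.3 1.  0.1] gap 0.0799 q [-0.05  0.77 -0.03  1.93  0.04  0.44  1.39]
rows30: [-0.02  0.01 -0.05]
```

View pics/side8.png

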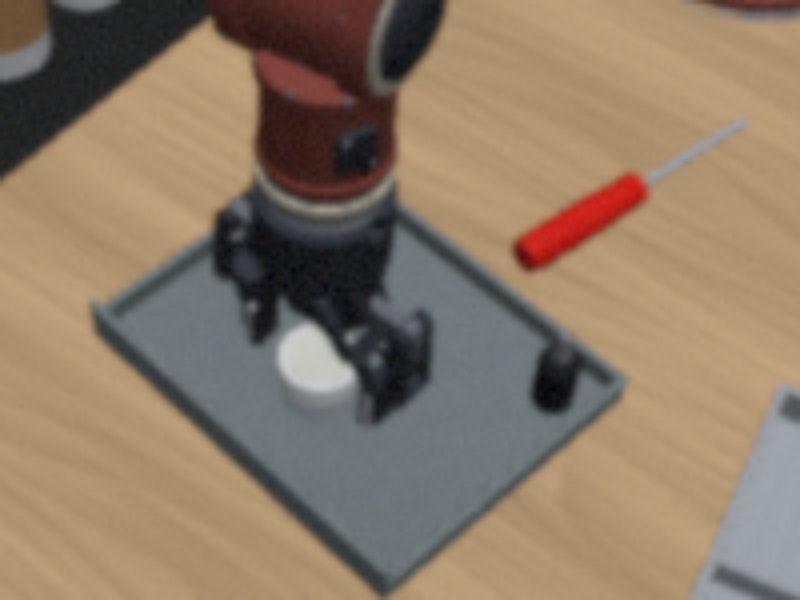

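Request:
carry_out(series=[0, 0, 0, 0, 0, 0, 65, 0, 0, 0, 0, 0, 0, 52, 0, 0, 0, 0, 0, 0, 42, 0, 0, 0, 0, 0, 0, 42, 0, 0, 0, 0, 0, 0, 42, 0, 0, 0, 0, 0, 0, 42], force=30)

```text
time: 27.55
eef_pos: [0.544, 0.0148, 0.0182]
tcp_rot: [0.002, 0.04, 0.999, 0.002]
force: [0.2, 0.3, -1.1]
finger_gap: 0.0486
```

```bash
python3 st.py .43 .331 .09
```

```text
t 27.55 p [0.544  0.0148 0.0182] fix deg [-0.24  0.2  -0.43] F [ 0.2  0.3 -1.1] gap 0.0486 q [-0.05  0.77 -0.03  1.93  0.04  0.44  1.39]
rows30: [-3.8  10.54  2.39]
```

Request:
carry_out(series=[0, 0, 0.3, 0, 0, 0, 42, 0, 0, 0.6, 0, 0, 0, 42, 0, 0, 0.8, 0, 0, 0, 42, 0, 0, 0.8, 0, 0, 0, 42, 0, 0, 0.6, 0, 0, 0, 42, 0, 0.3, 0.2, 0, 0, 0, 42, -0.2, 0.6, 0, 0, 0, 0, 42, -0.3, 0.9, 0, 0, 0, 0, 42, -0.3, 1, 0, 0, 0, 0, 42, -0.35, 1, 0, 0, 0, 0, 42])

```text
time: 28.38
eef_pos: [0.5095, 0.124, 0.1244]
tcp_rot: [0.003, 0.049, 0.999, -0.0]
force: [-0.7, 0.0, -0.7]
finger_gap: 0.0489
```

```bash
python3 st.py .43 .331 .11
```

```text
t 28.38 p [0.5095 0.124  0.1244] fix deg [0.04 0.39 0.64] F [-0.7  0.  -0.7] gap 0.0489 q [-0.28  0.57 -0.01  1.92  0.01  0.64  1.18]
rows30: [-2.65  6.9  -0.48]
```

Request:
carry_out(series=[-0.4, 1, 0, 0, 0, 0, 42, -0.4, 1, 0, 0, 0, 0, 42, -0.4, 1, 0, 0, 0, 0, 42, -0.4, 1, 0, 0, 0, 0, 42, -0.3, 0.8, 0, 0, 0, 0, 42, -0.2, 0.6, 0, 0, 0, 0, 42, -0.1, 0.3, 0, 0, 0, 0, 42, 0, 0.1, 0, 0, 0, 0, 42, 0, 0, 0, 0, 0, 0, 42, 0, 0, 0, 0, 0, 0, 42])

```text
time: 29.22
eef_pos: [0.4289, 0.3199, 0.1226]
tcp_rot: [-0.001, 0.04, 0.999, 0.002]
force: [-0.1, 0.8, -1.1]
finger_gap: 0.0486
```

```bash
python3 st.py .43 .331 .06
python3 - <<'E'
from h import *
p,d=ctrl.camera("side"); cv2.imwrite(f"pics/side9.png",cv2.resize(p[150:350,300:500,::-1],None,fx=3,fy=3))
E
```

```text
t 29.22 p [0.4289 0.3199 0.1226] fix deg [-0.28 -0.05 -0.47] F [-0.1  0.8 -1.1] gap 0.0486 q [-0.68  0.59  0.01  1.89 -0.01  0.66  0.83]
rows30: [ 0.04  0.37 -2.09]
```

View pics/side9.png

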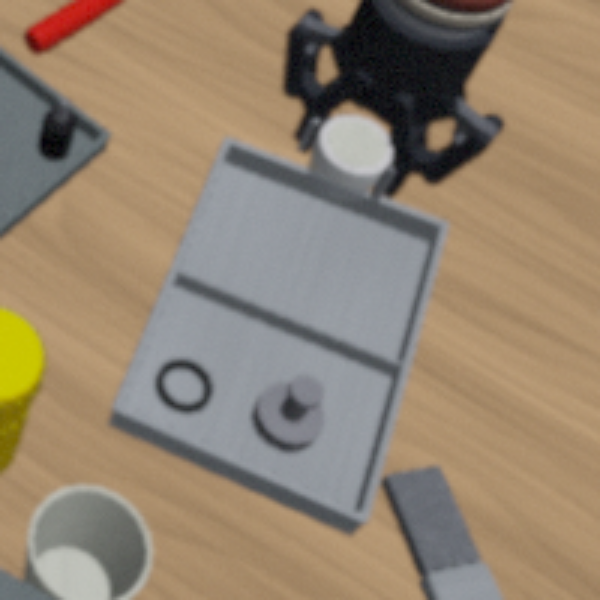

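Run:
```python
from h import *
q=plane("side",[[300+x/3,150+y/3] for x,y in [(228,143),(445,222),(362,530),(112,415)]],.028); print("rim",q.round(3),q.mean(0))
r=plane("side",[[300+x/3,150+y/3] for x,y in [(178,280),(398,372)]],.022); print("part",r.round(3))
t=plane("top",[(91,182),(159,169),(175,271),(103,282)],.028); print("top",t.round(3),t.mean(0))
```

```text
rim [[0.389 0.237 0.028]
 [0.353 0.398 0.028]
 [0.605 0.448 0.028]
 [0.636 0.283 0.028]] [0.49589871 0.34154361 0.028     ]
part [[0.515 0.266 0.022]
 [0.484 0.421 0.022]]
top [[0.596 0.439 0.028]
 [0.631 0.276 0.028]
 [0.385 0.229 0.028]
 [0.358 0.398 0.028]] [0.49250647 0.33539563 0.028     ]
```

Request:
carry_out(series=[0.1, 0.15, -0.2, 0, 0, 0, 42, 0, 0, -0.5, 0, 0, 0, 42, 0, 0, -0.6, 0, 0, 0, 42, 0, 0, -0.6, 0, 0, 0, 42, 0, 0, -0.4, 0, 0, 0, 42, 0, 0, -0.2, 0, 0, 0, 42, 0, 0, 0, 0, 0, 0, 42, 0, 0, 0, 0, 0, 0, 42])

```text
time: 29.93
eef_pos: [0.4419, 0.3139, 0.0436]
tcp_rot: [0.003, 0.051, 0.999, 0.001]
force: [0.0, -0.4, -0.4]
finger_gap: 0.049
```

```bash
python3 st.py .433 .326 .0182
```

```text
t 29.93 p [0.4419 0.3139 0.0436] fix deg [-0.05  0.36  0.81] F [ 0.  -0.4 -0.4] gap 0.049 q [-0.67  0.72  0.01  1.93 -0.01  0.49  0.82]
rows30: [-0.3   0.4  -0.85]
```

Request:
carry_out(series=[-0.2, 0.2, 0, 0, 0, 0, 42, 0, 0.1, -0.1, 0, 0, 0, 42, 0, 0, -0.3, 0, 0, 0, 42, 0, 0, -0.2, 0, 0, 0, 42, 0, 0, 0, 0, 0, 0, 42, 0, 0, 0, 0, 0, 0, 42])

```text
time: 30.43
eef_pos: [0.4372, 0.3251, 0.0265]
tcp_rot: [0.005, 0.051, 0.999, 0.003]
force: [0.0, -0.3, -0.5]
finger_gap: 0.0488
```

```bash
python3 st.py .433 .326 .0182
```

```text
t 30.43 p [0.4372 0.3251 0.0265] fix deg [-0.27  0.63  0.85] F [ 0.  -0.3 -0.5] gap 0.0488 q [-0.69  0.75  0.02  1.93 -0.02  0.45  0.81]
rows30: [-0.14  0.03 -0.28]
```

Request:
carry_out(series=[-0.05, 0, -0.15, 0, 0.5, 0, 42, 0, 0, -0.12, 0, 0, 0, 42, 0, 0, 0, 0, 0, 0, 42, 0, 0, 0, 0, 0, 0, 42])

```text
time: 30.77
eef_pos: [0.4359, 0.3254, 0.018]
tcp_rot: [0.001, 0.051, 0.999, 0.003]
force: [-0.6, -0.6, 1.9]
finger_gap: 0.049
```

```bash
python3 st.py .433 .326 .0182
```

```text
t 30.77 p [0.4359 0.3254 0.018 ] fix deg [-0.3   0.12  0.86] F [-0.6 -0.6  1.9] gap 0.049 q [-0.69  0.77  0.01  1.93 -0.02  0.44  0.81]
rows30: [-0.1   0.02  0.01]
```

Touching the floor (F +1.9 N). Release and rise.

Request:
carry_out(series=[0, 0, 0, 0, 0, 0, 58, 0, 0, 0, 0, 0, 0, 68, 0, 0, 0, 0, 0, 0, 75, 0, 0, 0, 0, 0, 0, 75, 0, 0, 0.4, 0, 0, 0, 75, 0, 0, 0.8, 0, 0, 0, 75, 0, 0, 1, 0, 0, 0, 75, 0, 0, 1, 0, 0, 0, 75, 0, 0, 1, 0, 0, 0, 85, 0, 0, 1, 0, 0, 0, 85])

```text
time: 31.6
eef_pos: [0.4314, 0.3212, 0.1775]
tcp_rot: [-0.005, 0.051, 0.999, -0.002]
force: [0.8, 0.8, -0.3]
finger_gap: 0.0851
```

```bash
python3 st.py .448 -.331 .215
python3 - <<'E'
from h import *
p,d=ctrl.camera("side"); cv2.imwrite(f"pics/side10.png",cv2.resize(p[150:350,300:500,::-1],None,fx=3,fy=3))
P=pts("side",d)
m=((P[...,2]>.034)&(P[...,2]<.044)&(d>0)&(abs(P[...,0]-.436)<.035)&(abs(P[...,1]-.325)<.035)&(p.min(2)>130))
print(m.sum(),P[m].mean(0),np.ptp(P[m],axis=0))
E
```

```text
t 31.6 p [0.4314 0.3212 0.1775] fix deg [ 0.25 -0.53  0.89] F [ 0.8  0.8 -0.3] gap 0.0851 q [-0.69  0.52  0.02  1.82 -0.02  0.81  0.81]
rows30: [  0.55 -21.74   1.25]
349 [0.43599073 0.32571018 0.03791292] [0.04867077 0.04983545 0.00779541]
```

View pics/side10.png

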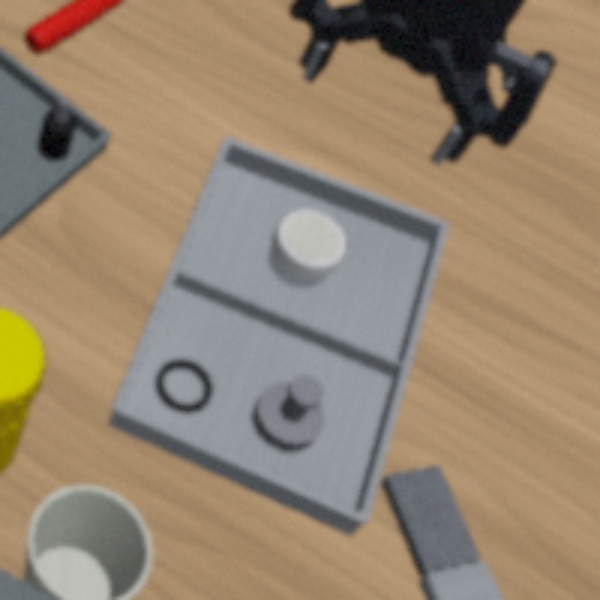

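Request:
carry_out(series=[0.2, -0.5, 0.3, 0, 0, 0, 85, 0.3, -0.9, 0.4, 0, 0, 0, 85, 0.3, -1, 0.4, 0, 0, 0, 85, 0.3, -1, 0.2, 0, 0, 0, 85, 0.3, -1, 0, 0, 0, 0, 85, 0.2, -1, 0, 0, 0, 0, 85, 0.1, -1, 0, 0, 0, 0, 85, 0, -1, 0, 0, 0, 0, 85, 0, -1, 0, 0, 0, 0, 85, 0, -1, 0, 0, 0, 0, 85])

```text
time: 32.48
eef_pos: [0.4856, 0.041, 0.2394]
tcp_rot: [0.011, 0.041, 0.999, 0.011]
force: [1.4, -0.0, 0.4]
finger_gap: 0.0851
```

```bash
python3 st.py .448 -.331 .215
```

```text
t 32.48 p [0.4856 0.041  0.2394] fix deg [-1.22  1.3  -0.26] F [ 1.4 -0.   0.4] gap 0.0851 q [-0.16  0.35  0.05  1.9  -0.05  0.86  1.41]
rows30: [ -1.25 -12.4   -0.81]
```

Request:
carry_out(series=[0, -1, 0, -0.4, 0.4, 0, 85, 0, -1, 0, -0.4, 0.4, 0, 85, 0, -1, 0, -0.4, 0.4, 0, 85, 0, -1, 0, 0, 0, 0, 85, 0, -1, 0, 0, 0, 0, 85, -0.1, -1, 0, 0, 0, 0, 85, -0.1, -1, 0, 0, 0, 0, 85, -0.1, -1, 0, 0, 0, 0, 85, -0.1, -1, 0, 0, 0, 0, 85, -0.1, -0.8, 0, 0, 0, 0, 85])

```text
time: 33.32
eef_pos: [0.4657, -0.2691, 0.2478]
tcp_rot: [0.005, 0.042, 0.999, -0.001]
force: [0.2, 0.2, 0.5]
finger_gap: 0.085
```

```bash
python3 st.py .448 -.331 .215
```

```text
t 33.32 p [ 0.4657 -0.2691  0.2478] fix deg [ 0.13  0.62 -0.16] F [0.2 0.2 0.5] gap 0.085 q [ 0.4   0.43  0.13  1.75 -0.07  0.96  2.04]
rows30: [-0.59 -2.06 -1.09]
```

Request:
carry_out(series=[-0.2, -0.6, -0.3, 0, 0.5, 0, 85, -0.15, -0.6, -0.3, 0, 0, 0, 85, -0.1, -0.3, -0.3, 0, 0, 0, 85, 0, -0.1, -0.2, 0, 0, 0, 85, 0, 0, 0, 0, 0, 0, 85, 0, 0, 0, 0, 0, 0, 85])

```text
time: 33.82
eef_pos: [0.4481, -0.3259, 0.2168]
tcp_rot: [0.003, 0.048, 0.999, -0.004]
force: [-0.2, 0.6, 0.1]
finger_gap: 0.085
```

```bash
python3 st.py .448 -.331 .19
```

```text
t 33.82 p [ 0.4481 -0.3259  0.2168] fix deg [0.43 0.31 0.52] F [-0.2  0.6  0.1] gap 0.085 q [ 0.5   0.49  0.13  1.75 -0.08  0.9   2.14]
rows30: [-0.   -0.17 -0.89]
```

Request:
carry_out(series=[0, -0.15, -0.3, 0.3, 0, 0, 85, 0, 0, -0.5, 0, 0, 0, 85, 0, 0, -0.4, 0, 0, 0, 85, 0, 0, -0.2, 0, 0, 0, 85, 0, 0, 0, 0, 0, 0, 85, 0, 0, 0, 0, 0, 0, 85])

```text
time: 34.32
eef_pos: [0.4528, -0.3243, 0.1738]
tcp_rot: [0.005, 0.042, 0.999, 0.001]
force: [0.1, -0.3, 0.4]
finger_gap: 0.0847
```

```bash
python3 st.py .448 -.331 .11
```

```text
t 34.32 p [ 0.4528 -0.3243  0.1738] fix deg [-0.06  0.61 -0.19] F [ 0.1 -0.3  0.4] gap 0.0847 q [ 0.51  0.54  0.12  1.79 -0.09  0.81  2.16]
rows30: [-0.16 -0.22 -2.13]
```

Request:
carry_out(series=[-0.15, -0.2, 0, 0, 0, 0, 85, 0, 0, 0, 0, 0, 0, 85, 0, 0, 0, 0, 0, 0, 85])

```text
time: 34.57
eef_pos: [0.4493, -0.3304, 0.175]
tcp_rot: [0.006, 0.041, 0.999, 0.0]
force: [0.0, -0.0, -0.4]
finger_gap: 0.0852
```

```bash
python3 st.py .448 -.331 .11
```

```text
t 34.57 p [ 0.4493 -0.3304  0.175 ] fix deg [-0.01  0.73 -0.31] F [ 0.  -0.  -0.4] gap 0.0852 q [ 0.52  0.54  0.12  1.79 -0.09  0.81  2.18]
rows30: [-0.04 -0.02 -2.17]
```

Request:
carry_out(series=[0, 0, -0.3, 0, 0, 0, 85, 0, 0, -0.5, 0, 0, 0, 85, 0, 0, -0.5, 0, 0, 0, 85, 0, 0, -0.4, 0, 0, 0, 85, 0, 0, -0.3, 0, 0, 0, 85, 0, 0, 0, 0, 0, 0, 85, 0, 0, 0, 0, 0, 0, 85])

```text
time: 35.15
eef_pos: [0.4501, -0.3323, 0.1133]
tcp_rot: [0.009, 0.042, 0.999, -0.002]
force: [-0.0, -0.0, -0.4]
finger_gap: 0.0847
```

```bash
python3 st.py .448 -.331 .11
```

```text
t 35.15 p [ 0.4501 -0.3323  0.1133] fix deg [ 0.23  1.06 -0.21] F [-0.  -0.  -0.4] gap 0.0847 q [ 0.54  0.63  0.1   1.85 -0.11  0.66  2.19]
rows30: [-0.07  0.04 -0.11]
```

Request:
carry_out(series=[-0.05, 0.03, -0.08, 0.2, 0.9, 0, 85, 0, 0, 0, 0, 0, 0, 85, 0, 0, 0, 0, 0, 0, 72, 0, 0, 0, 0, 0, 0, 62, 0, 0, 0, 0, 0, 0, 54, 0, 0, 0, 0, 0, 0, 54, 0, 0, 0, 0, 0, 0, 54, 0, 0, 0, 0, 0, 0, 54], force=50)

```text
time: 35.82
eef_pos: [0.4495, -0.3317, 0.1129]
tcp_rot: [0.002, 0.042, 0.999, -0.001]
force: [0.1, 1.3, -2.7]
finger_gap: 0.0634
```

```bash
python3 st.py .448 -.331 .11
```

```text
t 35.82 p [ 0.4495 -0.3317  0.1129] fix deg [ 0.11  0.24 -0.23] F [ 0.1  1.3 -2.7] gap 0.0634 q [ 0.53  0.63  0.11  1.84 -0.1   0.67  2.18]
rows30: [-0.05  0.02 -0.1 ]
```

Request:
carry_out(series=[0, 0, 0.3, 0, 0, 0, 54, 0, 0, 0.6, 0, 0, 0, 54, 0, 0, 0.7, 0, 0, 0, 54, 0, 0, 0.6, 0, 0, 0, 54, 0, 0, 0.2, 0, 0, 0, 54, 0, 0.3, 0, 0, 0, 0, 54, 0, 0.6, 0, 0, 0, 0, 54, 0, 0.9, 0, 0, 0, 0, 54, 0, 1, 0, 0, 0, 0, 54, 0.2, 1, 0, 0, 0, 0, 54])

```text
time: 36.65
eef_pos: [0.4484, -0.2196, 0.1861]
tcp_rot: [-0.002, 0.05, 0.999, -0.002]
force: [1.5, -0.9, -3.1]
finger_gap: 0.0635
```

```bash
python3 st.py .552 .080 .185
```

```text
t 36.65 p [ 0.4484 -0.2196  0.1861] fix deg [ 0.25 -0.21  0.73] F [ 1.5 -0.9 -3.1] gap 0.0635 q [ 0.31  0.45  0.13  1.92 -0.08  0.77  1.96]
rows30: [ 3.45  9.99 -0.04]
```

Request:
carry_out(series=[0.35, 1, 0, 0, 0, 0, 54, 0.4, 1, 0, 0, 0, 0, 54, 0.4, 1, 0, 0, 0, 0, 54, 0.4, 1, 0, 0, 0, 0, 54, 0.4, 1, 0, 0, 0, 0, 54, 0.4, 1, 0, 0, 0, 0, 54, 0.4, 0.9, 0, 0, 0, 0, 54, 0.3, 0.7, 0, 0, 0, 0, 54, 0.2, 0.5, 0, 0, 0, 0, 54, 0, 0.2, 0, 0, 0, 0, 54])

```text
time: 37.48
eef_pos: [0.5376, 0.0591, 0.1775]
tcp_rot: [-0.012, 0.043, 0.999, 0.003]
force: [-0.1, 0.7, -2.4]
finger_gap: 0.0636
```

```bash
python3 st.py .552 .080 .185
```

```text
t 37.48 p [0.5376 0.0591 0.1775] fix deg [-0.38 -1.35 -0.02] F [-0.1  0.7 -2.4] gap 0.0636 q [-0.22  0.53  0.11  1.8  -0.09  0.84  1.42]
rows30: [0.48 0.7  0.25]
```

Request:
carry_out(series=[0.2, 0.4, 0, -0.3, -0.6, 0, 54, 0.15, 0.2, -0.2, 0, -0.6, 0, 54, 0.05, 0, -0.5, 0, 0, 0, 54, 0, 0, -0.5, 0, 0, 0, 54, 0, 0, -0.3, 0, 0, 0, 54, 0, 0, 0, 0, 0, 0, 54, 0, 0, 0, 0, 0, 0, 54])

```text
time: 38.07
eef_pos: [0.5434, 0.0779, 0.1258]
tcp_rot: [-0.006, 0.042, 0.999, -0.001]
force: [-0.2, 0.1, -2.0]
finger_gap: 0.0637
```

```bash
python3 st.py .552 .080 .1127
```

```text
t 38.07 p [0.5434 0.0779 0.1258] fix deg [ 0.08 -0.71 -0.14] F [-0.2  0.1 -2. ] gap 0.0637 q [-0.25  0.61  0.1   1.84 -0.09  0.71  1.39]
rows30: [ 0.29  0.07 -0.44]
```

Request:
carry_out(series=[0.2, 0.05, 0, 0, -0.6, 0, 54, 0.05, 0, 0, 0, 0, 0, 54, 0, 0, 0, 0, 0, 0, 54])

```text
time: 38.32
eef_pos: [0.5517, 0.0776, 0.1267]
tcp_rot: [0.0, 0.044, 0.999, -0.001]
force: [0.1, -1.1, -2.4]
finger_gap: 0.0635
```

```bash
python3 st.py .552 .080 .1127
```

```text
t 38.32 p [0.5517 0.0776 0.1267] fix deg [0.13 0.   0.03] F [ 0.1 -1.1 -2.4] gap 0.0635 q [-0.25  0.61  0.11  1.83 -0.09  0.71  1.39]
rows30: [ 0.01  0.08 -0.47]
```

Request:
carry_out(series=[0, 0.08, -0.1, 0, 0, 0, 54, 0, 0, -0.2, 0, 0, 0, 54, 0, 0, -0.1, 0, 0, 0, 54, 0, 0, -0.05, 0, 0, 0, 54, 0, 0, 0, 0, 0, 0, 54])

```text
time: 38.73
eef_pos: [0.5531, 0.0803, 0.1136]
tcp_rot: [0.002, 0.044, 0.999, -0.001]
force: [-0.5, 0.6, -3.0]
finger_gap: 0.0635
```

```bash
python3 st.py .552 .080 .1127
```

```text
t 38.73 p [0.5531 0.0803 0.1136] fix deg [0.09 0.24 0.05] F [-0.5  0.6 -3. ] gap 0.0635 q [-0.25  0.63  0.1   1.84 -0.09  0.68  1.39]
rows30: [-0.04 -0.01 -0.03]
```

Request:
carry_out(series=[0, 0, -0.1, 0, 0, 0, 54, 0, 0, -0.05, 0, 0, 0, 54, 0, 0, 0, 0, 0, 0, 54])

```text
time: 38.98
eef_pos: [0.5546, 0.0802, 0.1136]
tcp_rot: [0.004, 0.044, 0.999, -0.0]
force: [0.4, 0.2, -3.1]
finger_gap: 0.0638
```

```bash
python3 st.py .552 .080 .1127
```

```text
t 38.98 p [0.5546 0.0802 0.1136] fix deg [0.04 0.44 0.06] F [ 0.4  0.2 -3.1] gap 0.0638 q [-0.25  0.63  0.1   1.83 -0.1   0.67  1.39]
rows30: [-0.09 -0.01 -0.03]
```

Request:
carry_out(series=[0, 0, 0, 0, 0, 0, 70, 0, 0, 0, 0, 0, 0, 80, 0, 0, 0, 0, 0, 0, 85, 0, 0, 0, 0, 0, 0, 85, 0, 0, 0.4, 0, 0, 0, 85, 0, 0, 0.8, 0, 0, 0, 85, 0, 0, 0.9, 0, 0, 0, 85, 0, 0, 0.9, 0, 0, 0, 85, 0, 0, 0.6, 0, 0, 0, 85, 0, 0, 0.2, 0, 0, 0, 85])

```text
time: 39.82
eef_pos: [0.5538, 0.0801, 0.2299]
tcp_rot: [0.002, 0.044, 0.999, -0.001]
force: [0.7, -0.3, -0.2]
finger_gap: 0.085
```

```bash
python3 st.py .361 -.3315 .22
python3 - <<'E'
from h import *
p,d=ctrl.camera("side"); cv2.imwrite(f"pics/side11.png",cv2.resize(p[100:250,200:400,::-1],None,fx=4,fy=4))
P=pts("side",d)
m=((P[...,2]>.132)&(P[...,2]<.142)&(d>0)&(abs(P[...,0]-.55)<.036)&(abs(P[...,1]-.08)<.036)&(p.min(2)>150))
print("jar (was .5509 .0819 .1367 / .5497 .0815)",m.sum(),P[m].mean(0),P[m].min(0),P[m].max(0))
E
```

```text
t 39.82 p [0.5538 0.0801 0.2299] fix deg [0.09 0.24 0.05] F [ 0.7 -0.3 -0.2] gap 0.085 q [-0.27  0.48  0.13  1.71 -0.07  0.95  1.37]
rows30: [ -6.43 -13.72  -0.33]
jar (was .5509 .0819 .1367 / .5497 .0815) 600 [0.55193341 0.08252849 0.13690907] [0.51984998 0.04868099 0.13283001] [0.58296115 0.11288525 0.14090937]
```

View pics/side11.png

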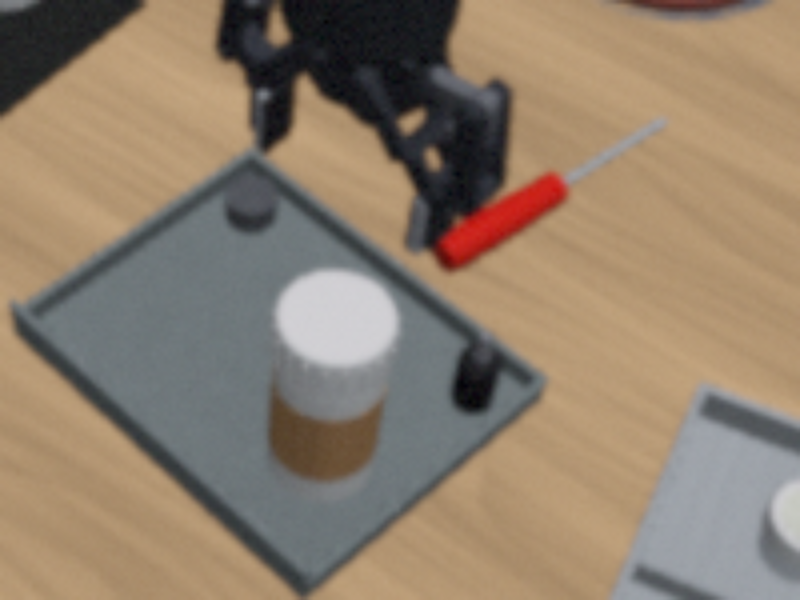

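Jar is back within ~2 mm, upright. Now the bottle.

Request:
carry_out(series=[-0.2, -0.5, 0, 0, 0, 0, 85, -0.4, -0.9, 0, 0, 0, 0, 85, -0.4, -1, 0, 0, 0, 0, 85, -0.4, -1, 0, 0, 0, 0, 85, -0.4, -1, 0, 0, 0, 0, 85, -0.4, -1, 0, 0, 0, 0, 85, -0.4, -1, 0, 0, 0, 0, 85, -0.4, -1, 0, 0, 0, 0, 85, -0.4, -1, 0, 0, 0, 0, 85, -0.4, -1, 0, 0, 0, 0, 80])

```text
time: 40.7
eef_pos: [0.4313, -0.1994, 0.2184]
tcp_rot: [-0.004, 0.033, 0.999, 0.004]
force: [0.4, -0.1, -0.4]
finger_gap: 0.0802
```

```bash
python3 st.py .361 -.3315 .22
```

```text
t 40.7 p [ 0.4313 -0.1994  0.2184] fix deg [-0.48 -0.47 -1.26] F [ 0.4 -0.1 -0.4] gap 0.0802 q [ 0.27  0.38  0.16  1.94 -0.09  0.84  1.99]
rows30: [-2.34 -4.4   0.05]
```

Request:
carry_out(series=[-0.4, -0.9, 0, 0, -0.4, 0, 75, -0.4, -0.8, 0, 0, 0, 0, 70, -0.4, -0.8, 0, 0, 0, 0, 70, -0.4, -0.6, 0, 0, 0, 0, 70, -0.3, -0.4, 0, 0, 0, 0, 70, -0.2, -0.2, 0, 0, 0, 0, 70, 0, 0, 0, 0, 0, 0, 70, 0, 0, 0, 0, 0, 0, 70])

```text
time: 41.37
eef_pos: [0.3551, -0.3209, 0.2088]
tcp_rot: [-0.009, 0.041, 0.999, 0.006]
force: [-0.3, -0.0, 0.3]
finger_gap: 0.0698
```

```bash
python3 st.py .361 -.3315 .18
```

```text
t 41.37 p [ 0.3551 -0.3209  0.2088] fix deg [-0.74 -1.   -0.31] F [-0.3 -0.   0.3] gap 0.0698 q [ 0.55  0.4   0.19  1.93 -0.1   0.84  2.29]
rows30: [ 0.2  -0.35 -0.96]
```

Request:
carry_out(series=[0.1, -0.2, 0, -0.6, -0.9, 0, 70, 0.05, -0.1, -0.2, 0, 0, 0, 70, 0, 0, -0.4, 0, 0, 0, 70, 0, 0, -0.2, 0, 0, 0, 70, 0, 0, 0, 0, 0, 0, 70, 0, 0, 0, 0, 0, 0, 70])

```text
time: 41.87
eef_pos: [0.3649, -0.3255, 0.182]
tcp_rot: [0.001, 0.035, 0.999, 0.002]
force: [0.1, 0.7, 1.2]
finger_gap: 0.0701
```

```bash
python3 st.py .361 -.3315 .13
```

```text
t 41.87 p [ 0.3649 -0.3255  0.182 ] fix deg [-0.25  0.1  -0.97] F [0.1 0.7 1.2] gap 0.0701 q [ 0.56  0.45  0.18  1.95 -0.12  0.75  2.31]
rows30: [-0.13 -0.2  -1.73]
```

Request:
carry_out(series=[-0.1, -0.2, -0.1, 0, 0, 0, 70, 0, 0, -0.3, 0, 0, 0, 70, 0, 0, -0.4, 0, 0, 0, 70, 0, 0, -0.4, 0, 0, 0, 70, 0, 0, -0.2, 0, 0, 0, 70, 0, 0, 0, 0, 0, 0, 70, 0, 0, 0, 0, 0, 0, 70])

```text
time: 42.45
eef_pos: [0.3631, -0.333, 0.1379]
tcp_rot: [0.002, 0.035, 0.999, 0.001]
force: [-0.1, -0.2, -0.2]
finger_gap: 0.07
```

```bash
python3 st.py .361 -.3315 .13
```

```text
t 42.45 p [ 0.3631 -0.333   0.1379] fix deg [-0.09  0.29 -1.04] F [-0.1 -0.2 -0.2] gap 0.07 q [ 0.59  0.52  0.16  1.99 -0.14  0.64  2.34]
rows30: [-0.07  0.05 -0.26]
```

Request:
carry_out(series=[-0.07, 0.05, -0.2, 0, 0.2, 0, 70, 0, 0, -0.06, 0, 0, 0, 70, 0, 0, 0, 0, 0, 0, 50, 0, 0, 0, 0, 0, 0, 38, 0, 0, 0, 0, 0, 0, 28, 0, 0, 0, 0, 0, 0, 28, 0, 0, 0, 0, 0, 0, 28, 0, 0, 0, 0, 0, 0, 28])

```text
time: 43.12
eef_pos: [0.3615, -0.3325, 0.1309]
tcp_rot: [0.002, 0.035, 0.999, -0.001]
force: [0.6, -1.0, -1.0]
finger_gap: 0.0346
```

```bash
python3 st.py .361 -.3315 .13
```

```text
t 43.12 p [ 0.3615 -0.3325  0.1309] fix deg [ 0.09  0.24 -1.03] F [ 0.6 -1.  -1. ] gap 0.0346 q [ 0.59  0.53  0.16  2.01 -0.14  0.61  2.34]
rows30: [-0.02  0.03 -0.03]
```

Request:
carry_out(series=[0, 0, 0.3, 0, 0, 0, 28, 0, 0, 0.5, 0, 0, 0, 28, 0, 0, 0.6, 0, 0, 0, 28, 0, 0, 0.5, 0, 0, 0, 28, 0.2, 0.2, 0.2, 0, 0, 0, 28, 0.5, 0.4, 0, 0, 0, 0, 28, 0.6, 0.6, 0, 0, 0, 0, 28, 0.6, 0.8, 0, 0, 0, 0, 28, 0.6, 0.9, 0, 0, 0, 0, 28, 0.4, 1, 0, 0, 0, 0, 28])

```text
time: 43.95
eef_pos: [0.4445, -0.2146, 0.1974]
tcp_rot: [-0.002, 0.044, 0.999, -0.0]
force: [1.6, 0.4, -2.9]
finger_gap: 0.0348
```

```bash
python3 st.py .478 .027 .19
```

```text
t 43.95 p [ 0.4445 -0.2146  0.1974] fix deg [ 0.02 -0.2   0.1 ] F [ 1.6  0.4 -2.9] gap 0.0348 q [ 0.28  0.43  0.18  1.92 -0.1   0.8   2.  ]
rows30: [ 1.12  8.05 -0.25]
```

Request:
carry_out(series=[0.2, 1, 0, 0, 0, 0, 28, 0.2, 1, 0, 0, 0, 0, 28, 0.2, 1, 0, 0, 0, 0, 28, 0.15, 1, 0, 0, 0, 0, 28, 0.15, 1, 0, 0, 0, 0, 28, 0.1, 0.8, 0, 0, 0, 0, 28, 0.1, 0.6, 0, 0, 0, 0, 28, 0.05, 0.4, 0, 0, 0, 0, 28, 0, 0.1, 0, 0, 0, 0, 28, 0, 0, 0, 0, 0, 0, 28])

```text
time: 44.78
eef_pos: [0.4793, 0.0237, 0.1951]
tcp_rot: [-0.006, 0.032, 0.999, 0.005]
force: [-0.1, -0.0, -4.0]
finger_gap: 0.0349
```

```bash
python3 st.py .478 .027 .14
```

```text
t 44.78 p [0.4793 0.0237 0.1951] fix deg [-0.63 -0.61 -1.35] F [-0.1 -0.  -4. ] gap 0.0349 q [-0.19  0.42  0.15  1.95 -0.1   0.79  1.52]
rows30: [-0.04  0.11 -1.84]
```

Request:
carry_out(series=[0, 0.05, 0, -0.5, -0.5, 0, 28, 0, 0, -0.3, 0, 0, 0, 28, 0, 0, -0.5, 0, 0, 0, 28, 0, 0, -0.5, 0, 0, 0, 28, 0, 0, -0.3, 0, 0, 0, 28, 0, 0, 0, 0, 0, 0, 28, 0, 0, 0, 0, 0, 0, 28])

```text
time: 45.37
eef_pos: [0.4777, 0.0176, 0.1435]
tcp_rot: [-0.001, 0.038, 0.999, -0.002]
force: [0.8, 0.6, -2.4]
finger_gap: 0.0349
```

```bash
python3 st.py .478 .027 .131
```

```text
t 45.37 p [0.4777 0.0176 0.1435] fix deg [ 0.22 -0.12 -0.69] F [ 0.8  0.6 -2.4] gap 0.0349 q [-0.18  0.49  0.14  2.02 -0.11  0.64  1.52]
rows30: [ 0.01  0.31 -0.42]
```

Request:
carry_out(series=[0, 0.2, 0, 0, 0, 0, 28, 0, 0.1, -0.05, 0, 0, 0, 28, 0, 0, -0.1, 0, 0, 0, 28, 0, 0, -0.1, 0, 0, 0, 28, 0, 0, 0, 0, 0, 0, 28])

```text
time: 45.78
eef_pos: [0.4789, 0.0259, 0.1369]
tcp_rot: [0.001, 0.039, 0.999, -0.002]
force: [-0.0, 0.2, -3.3]
finger_gap: 0.035
```

```bash
python3 st.py .478 .027 .131
```

```text
t 45.78 p [0.4789 0.0259 0.1369] fix deg [ 0.24  0.09 -0.5 ] F [-0.   0.2 -3.3] gap 0.035 q [-0.2   0.5   0.14  2.03 -0.11  0.62  1.51]
rows30: [-0.03  0.04 -0.2 ]
```

Request:
carry_out(series=[-0.02, 0.03, -0.12, 0, 0, 0, 28, 0, 0, -0.1, 0, 0, 0, 28, 0, 0, -0.06, 0, 0, 0, 28, 0, 0, 0, 0, 0, 0, 28])

```text
time: 46.12
eef_pos: [0.4803, 0.0267, 0.1316]
tcp_rot: [0.004, 0.039, 0.999, -0.002]
force: [-0.5, 0.1, -3.0]
finger_gap: 0.035
```

```bash
python3 st.py .478 .027 .131
```

```text
t 46.12 p [0.4803 0.0267 0.1316] fix deg [ 0.21  0.41 -0.49] F [-0.5  0.1 -3. ] gap 0.035 q [-0.2   0.51  0.14  2.03 -0.11  0.6   1.51]
rows30: [-0.08  0.01 -0.02]
```

Request:
carry_out(series=[-0.06, 0, -0.1, 0, 0.3, 0, 28, 0, 0, -0.05, 0, 0, 0, 28, 0, 0, 0, 0, 0, 0, 28])

```text
time: 46.37
eef_pos: [0.4822, 0.0262, 0.1313]
tcp_rot: [0.006, 0.04, 0.999, -0.001]
force: [-0.4, -0.2, -4.4]
finger_gap: 0.0346
```

```bash
python3 st.py .478 .027 .131
```

```text
t 46.37 p [0.4822 0.0262 0.1313] fix deg [ 0.16  0.65 -0.44] F [-0.4 -0.2 -4.4] gap 0.0346 q [-0.2   0.51  0.14  2.03 -0.12  0.59  1.51]
rows30: [-0.14  0.03 -0.01]
```

Request:
carry_out(series=[0, 0, 0, 0, 0, 0, 50, 0, 0, 0, 0, 0, 0, 65, 0, 0, 0, 0, 0, 0, 70, 0, 0, 0, 0, 0, 0, 70, 0, 0, 0.4, 0, 0, 0, 70, 0, 0, 0.8, 0, 0, 0, 70, 0, 0, 0.9, 0, 0, 0, 70, 0, 0, 0.8, 0, 0, 0, 70, 0, 0, 0.4, 0, 0, 0, 80])

```text
time: 47.12
eef_pos: [0.4804, 0.026, 0.2299]
tcp_rot: [0.002, 0.04, 0.999, -0.002]
force: [-0.2, -0.4, 0.9]
finger_gap: 0.0797
```

```bash
python3 st.py .5323 -.3314 .225
python3 - <<'E'
from h import *
p,d=ctrl.camera("side"); cv2.imwrite(f"pics/side12.png",cv2.resize(p[60:210,200:400,::-1],None,fx=4,fy=4))
P=pts("side",d)
m=((P[...,2]>.148)&(P[...,2]<.162)&(d>0)&(abs(P[...,0]-.478)<.03)&(abs(P[...,1]-.028)<.03))
print("bot (was .4766 .0278 .1516)",m.sum(),P[m].mean(0))
E
```

```text
t 47.12 p [0.4804 0.026  0.2299] fix deg [ 0.25  0.18 -0.44] F [-0.2 -0.4  0.9] gap 0.0797 q [-0.23  0.37  0.17  1.92 -0.08  0.86  1.47]
rows30: [  1.73 -11.91  -0.16]
bot (was .4766 .0278 .1516) 178 [0.48314813 0.02651015 0.15162803]
```

View pics/side12.png

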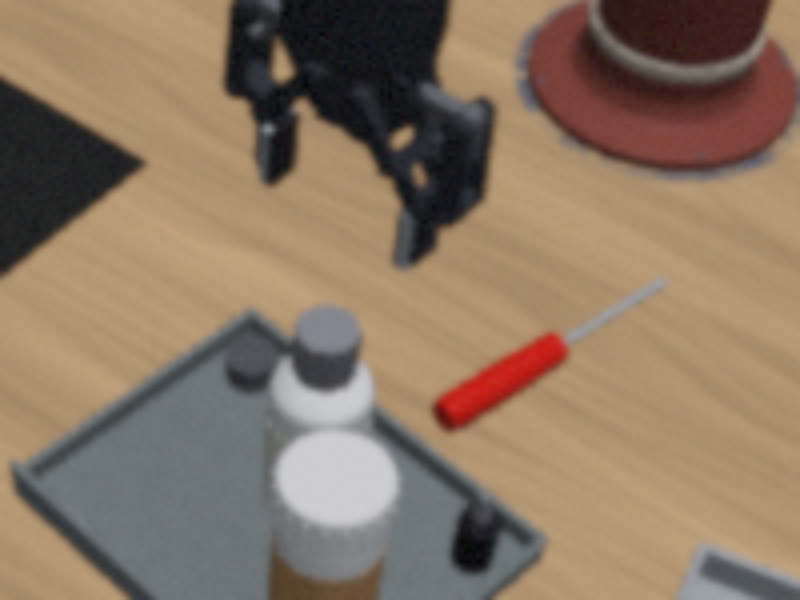

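Request:
carry_out(series=[0.1, -0.5, 0, 0, 0, 0, 85, 0.15, -0.9, 0, 0, 0, 0, 85, 0.2, -1, 0, 0, 0, 0, 85, 0.2, -1, 0, 0, 0, 0, 85, 0.2, -1, 0, 0, 0, 0, 85, 0.2, -1, 0, 0, 0, 0, 85, 0.2, -1, 0, 0, 0, 0, 85, 0.2, -1, 0, 0, 0, 0, 85, 0.2, -1, 0, 0, 0, 0, 85, 0.2, -1, 0, 0, 0, 0, 85])

```text
time: 48.0
eef_pos: [0.5369, -0.2557, 0.2261]
tcp_rot: [0.002, 0.028, 1.0, 0.003]
force: [0.5, -0.1, -1.0]
finger_gap: 0.0849
```

```bash
python3 st.py .5323 -.3314 .225
```

```text
t 48.0 p [ 0.5369 -0.2557  0.2261] fix deg [-0.35  0.2  -1.77] F [ 0.5 -0.1 -1. ] gap 0.0849 q [ 0.29  0.54  0.19  1.61 -0.13  0.99  2.04]
rows30: [-0.15 -2.52 -0.04]
```

Request:
carry_out(series=[0, -0.8, 0, 0, 0, -0.4, 85, 0, -0.7, 0, 0, 0, -0.4, 85, 0, -0.4, 0, 0, 0, -0.4, 85, 0, -0.2, 0, 0, 0, 0, 85, 0, 0, 0, 0, 0, 0, 85, 0, 0, 0, 0, 0, 0, 85])

```text
time: 48.5
eef_pos: [0.5338, -0.3295, 0.2196]
tcp_rot: [-0.002, 0.045, 0.999, 0.002]
force: [0.1, 0.1, 0.5]
finger_gap: 0.0849
```

```bash
python3 st.py .5323 -.3314 .18
```

```text
t 48.5 p [ 0.5338 -0.3295  0.2196] fix deg [-0.26 -0.22  0.11] F [0.1 0.1 0.5] gap 0.0849 q [ 0.4   0.61  0.2   1.52 -0.14  1.04  2.12]
rows30: [-0.05 -0.06 -1.32]
```

Request:
carry_out(series=[-0.03, -0.04, -0.3, 0, 0, 0, 85, 0, 0, -0.5, 0, 0, 0, 85, 0, 0, -0.3, 0, 0, 0, 85, 0, 0, 0, 0, 0, 0, 85, 0, 0, 0, 0, 0, 0, 85])

```text
time: 48.92
eef_pos: [0.5349, -0.3223, 0.1841]
tcp_rot: [-0.002, 0.039, 0.999, 0.005]
force: [0.8, -0.9, -0.3]
finger_gap: 0.085
```

```bash
python3 st.py .5323 -.3314 .1237
```

```text
t 48.92 p [ 0.5349 -0.3223  0.1841] fix deg [-0.59 -0.17 -0.5 ] F [ 0.8 -0.9 -0.3] gap 0.085 q [ 0.4   0.64  0.19  1.57 -0.15  0.96  2.13]
rows30: [-0.09 -0.3  -2.01]
```

Request:
carry_out(series=[-0.08, -0.25, 0, -0.5, 0, 0, 85, 0, 0, -0.2, 0, 0, 0, 85, 0, 0, -0.5, 0, 0, 0, 85, 0, 0, -0.5, 0, 0, 0, 85, 0, 0, -0.3, 0, 0, 0, 85, 0, 0, -0.1, 0, 0, 0, 85, 0, 0, 0, 0, 0, 0, 85])

```text
time: 49.5
eef_pos: [0.5344, -0.3309, 0.1368]
tcp_rot: [0.002, 0.038, 0.999, -0.001]
force: [0.2, 0.1, 0.3]
finger_gap: 0.085
```

```bash
python3 st.py .5323 -.3314 .1237
```

```text
t 49.5 p [ 0.5344 -0.3309  0.1368] fix deg [ 0.18  0.2  -0.62] F [0.2 0.1 0.3] gap 0.085 q [ 0.41  0.69  0.18  1.61 -0.15  0.84  2.15]
rows30: [-0.07 -0.02 -0.44]
```

Request:
carry_out(series=[-0.07, 0, -0.25, 0, 0, 0, 85, 0, 0, -0.15, 0, 0, 0, 85, 0, 0, 0, 0, 0, 0, 85, 0, 0, 0, 0, 0, 0, 62, 0, 0, 0, 0, 0, 0, 48, 0, 0, 0, 0, 0, 0, 40, 0, 0, 0, 0, 0, 0, 40, 0, 0, 0, 0, 0, 0, 40, 0, 0, 0, 0, 0, 0, 40], force=40)

```text
time: 50.25
eef_pos: [0.5333, -0.3324, 0.1261]
tcp_rot: [0.004, 0.038, 0.999, -0.003]
force: [0.8, -1.2, -1.4]
finger_gap: 0.0509
```

```bash
python3 st.py .5323 -.3314 .1237
```

```text
t 50.25 p [ 0.5333 -0.3324  0.1261] fix deg [ 0.37  0.43 -0.59] F [ 0.8 -1.2 -1.4] gap 0.0509 q [ 0.42  0.7   0.18  1.63 -0.16  0.81  2.15]
rows30: [-0.03  0.03 -0.08]
```

Request:
carry_out(series=[0, 0, 0.3, 0, 0, 0, 40, 0, 0, 0.5, 0, 0, 0, 40, 0, 0, 0.6, 0, 0, 0, 40, 0, 0, 0.5, 0, 0, 0, 40, 0, 0.3, 0.2, 0, 0, 0, 40, 0, 0.6, 0, 0, 0, 0, 40, 0, 0.9, 0, 0, 0, 0, 40, 0, 1, 0, 0, 0, 0, 40, 0, 1, 0, 0, 0, 0, 40, 0, 1, 0, 0, 0, 0, 40])

```text
time: 51.08
eef_pos: [0.5262, -0.1884, 0.191]
tcp_rot: [-0.0, 0.046, 0.999, -0.004]
force: [1.1, 0.1, -3.2]
finger_gap: 0.0505
```

```bash
python3 st.py .537 -.048 .19
```

```text
t 51.08 p [ 0.5262 -0.1884  0.191 ] fix deg [ 0.44 -0.05  0.31] F [ 1.1  0.1 -3.2] gap 0.0505 q [ 0.16  0.53  0.21  1.76 -0.13  0.86  1.91]
rows30: [ 0.36  4.68 -0.03]
```

Request:
carry_out(series=[0.05, 1, 0, 0, 0, 0, 40, 0.1, 1, 0, 0, 0, 0, 40, 0.1, 0.8, 0, 0, 0, 0, 40, 0.1, 0.5, 0, 0, 0, 0, 40, 0, 0.2, 0, 0, 0, 0, 40, 0, 0, 0, 0, 0, 0, 40, 0, 0, 0, 0, 0, 0, 40, 0, 0, 0, 0, 0, 0, 40])

```text
time: 51.75
eef_pos: [0.5316, -0.0622, 0.19]
tcp_rot: [-0.005, 0.037, 0.999, 0.002]
force: [-0.6, -0.5, -2.8]
finger_gap: 0.0509
```

```bash
python3 st.py .537 -.048 .14
```

```text
t 51.75 p [ 0.5316 -0.0622  0.19  ] fix deg [-0.2  -0.52 -0.71] F [-0.6 -0.5 -2.8] gap 0.0509 q [-0.06  0.5   0.2   1.82 -0.13  0.84  1.7 ]
rows30: [ 0.18  0.47 -1.67]
```

Request:
carry_out(series=[0.1, 0.3, 0, 0, -0.4, 0, 40, 0.05, 0.15, -0.2, 0, 0, 0, 40, 0, 0, -0.4, 0, 0, 0, 40, 0, 0, -0.5, 0, 0, 0, 40, 0, 0, -0.3, 0, 0, 0, 40, 0, 0, 0, 0, 0, 0, 40, 0, 0, 0, 0, 0, 0, 40])

```text
time: 52.33
eef_pos: [0.5369, -0.0543, 0.1457]
tcp_rot: [0.0, 0.044, 0.999, -0.0]
force: [1.1, -0.5, -2.2]
finger_gap: 0.0508
```

```bash
python3 st.py .537 -.048 .126
```

```text
t 52.33 p [ 0.5369 -0.0543  0.1457] fix deg [0.02 0.05 0.01] F [ 1.1 -0.5 -2.2] gap 0.0508 q [-0.06  0.57  0.19  1.86 -0.15  0.73  1.69]
rows30: [ 0.    0.21 -0.66]
```

Request:
carry_out(series=[0, 0.15, 0, 0, 0, 0, 40, 0, 0.05, -0.1, 0, 0, 0, 40, 0, 0, -0.2, 0, 0, 0, 40, 0, 0, -0.15, 0, 0, 0, 40, 0, 0, 0, 0, 0, 0, 40, 0, 0, 0, 0, 0, 0, 40])

```text
time: 52.83
eef_pos: [0.5384, -0.0481, 0.1327]
tcp_rot: [0.002, 0.044, 0.999, -0.0]
force: [-0.3, 0.5, -2.9]
finger_gap: 0.0508
```

```bash
python3 st.py .537 -.048 .126
```

```text
t 52.83 p [ 0.5384 -0.0481  0.1327] fix deg [0.04 0.27 0.05] F [-0.3  0.5 -2.9] gap 0.0508 q [-0.07  0.58  0.18  1.87 -0.16  0.69  1.69]
rows30: [-0.05  0.   -0.22]
```

Request:
carry_out(series=[-0.05, 0, -0.12, 0, 0.2, 0, 40, 0, 0, -0.1, 0, 0, 0, 40, 0, 0, -0.05, 0, 0, 0, 40, 0, 0, 0, 0, 0, 0, 40])

```text
time: 53.17
eef_pos: [0.5382, -0.0485, 0.1263]
tcp_rot: [0.002, 0.044, 0.999, -0.0]
force: [-0.1, -0.8, -2.7]
finger_gap: 0.0503
```

```bash
python3 st.py .537 -.048 .126
```

```text
t 53.17 p [ 0.5382 -0.0485  0.1263] fix deg [0.04 0.28 0.08] F [-0.1 -0.8 -2.7] gap 0.0503 q [-0.07  0.59  0.18  1.88 -0.16  0.68  1.69]
rows30: [-0.04  0.02 -0.01]
```

Request:
carry_out(series=[0, 0, -0.06, 0, 0, 0, 40, 0, 0, 0, 0, 0, 0, 40, 0, 0, 0, 0, 0, 0, 58, 0, 0, 0, 0, 0, 0, 72, 0, 0, 0, 0, 0, 0, 85, 0, 0, 0, 0, 0, 0, 85, 0, 0, 0.4, 0, 0, 0, 85, 0, 0, 0.8, 0, 0, 0, 85, 0, 0, 0.9, 0, 0, 0, 85, 0, 0, 0.9, 0, 0, 0, 85])

```text
time: 54.0
eef_pos: [0.5356, -0.0487, 0.2128]
tcp_rot: [-0.003, 0.045, 0.999, -0.0]
force: [0.6, 0.2, 0.3]
finger_gap: 0.0853
```

```bash
python3 st.py .5323 -.2 .235
```

```text
t 54.0 p [ 0.5356 -0.0487  0.2128] fix deg [ 0.04 -0.3   0.13] F [0.6 0.2 0.3] gap 0.0853 q [-0.09  0.48  0.21  1.79 -0.12  0.9   1.66]
rows30: [-0.11 -5.04  0.74]
```

Move clear to the right to view all from above.

Request:
carry_out(series=[0, 0, 0.6, 0, 0, 0, 85, 0, -0.4, 0.5, 0, 0, 0, 85, 0, -0.8, 0.3, 0, 0, 0, 85, 0, -1, 0, 0, 0, 0, 85, 0, -1, 0, 0, 0, 0, 85, 0, -1, 0, 0, 0, 0, 85, 0, -1, 0, 0, 0, 0, 85, 0, -1, 0, 0, 0, 0, 85, 0, -0.8, 0, 0, 0, 0, 85, 0, -0.4, 0, 0, 0, 0, 85])

```text
time: 54.83
eef_pos: [0.5386, -0.2734, 0.2646]
tcp_rot: [0.005, 0.037, 0.999, 0.001]
force: [-0.1, -0.9, 0.7]
finger_gap: 0.0848
```

Request:
carry_out(series=[0, 0, 0, 0, 0, 0, 85, 0, 0, 0, 0, 0, 0, 85, 0, 0, 0, 0, 0, 0, 85])

```text
time: 55.08
eef_pos: [0.5374, -0.2754, 0.2637]
tcp_rot: [0.004, 0.04, 0.999, 0.001]
force: [1.2, -0.7, -0.1]
finger_gap: 0.0848
```

Run:
```python
from h import *
for n in("top","side"):
    p,d=ctrl.camera(n); cv2.imwrite(f"pics/{n}F.png",p[:,:,::-1])
    z=np.load(n+"0.npz")
    for nm,lo,hi,x,y,w in [("aero",.148,.162,.534,-.047,.035),("bot",.148,.157,.478,.027,.03),("jar",.132,.142,.55,.081,.037),("pot",.034,.043,.436,.325,.03),("drop",.05,.068,.459,.123,.02),("tin",.016,.03,.427,-.065,.025)]:
        r=[]
        for dd in (z['d'],d):
            P=pts(n,dd)
            m=((P[...,2]>lo)&(P[...,2]<hi)&(dd>0)&(abs(P[...,0]-x)<w)&(abs(P[...,1]-y)<w))
            r.append((m.sum(),P[m].mean(0).round(4)) if m.any() else None)
        print(n,nm,r)
```

```text
top aero [(np.int64(449), array([ 0.532 , -0.0487,  0.1566])), (np.int64(448), array([ 0.5346, -0.0495,  0.1568]))]
top bot [(np.int64(224), array([0.4748, 0.0251, 0.1531])), (np.int64(224), array([0.4811, 0.0234, 0.1531]))]
top jar [(np.int64(694), array([0.5473, 0.0783, 0.1379])), (np.int64(693), array([0.5497, 0.0791, 0.1379]))]
top pot [None, (np.int64(362), array([0.4345, 0.3231, 0.0389]))]
top drop [(np.int64(19), array([0.4587, 0.1232, 0.0578])), (np.int64(19), array([0.4587, 0.1234, 0.0573]))]
top tin [(np.int64(170), array([ 0.4242, -0.0649,  0.0234])), (np.int64(168), array([ 0.4243, -0.0649,  0.0229]))]
side aero [(np.int64(338), array([ 0.5372, -0.0443,  0.1556])), (np.int64(344), array([ 0.5398, -0.0454,  0.1554]))]
side bot [(np.int64(174), array([0.4766, 0.0278, 0.1516])), (np.int64(172), array([0.483 , 0.0263, 0.1519]))]
side jar [(np.int64(628), array([0.5509, 0.0819, 0.1367])), (np.int64(630), array([0.553 , 0.0829, 0.1368]))]
side pot [None, (np.int64(364), array([0.4367, 0.3255, 0.0379]))]
side drop [(np.int64(20), array([0.4611, 0.1271, 0.0579])), (np.int64(19), array([0.461 , 0.1268, 0.0578]))]
side tin [(np.int64(149), array([ 0.4251, -0.0643,  0.0217])), (np.int64(148), array([ 0.4255, -0.064 ,  0.0215]))]
```

View pics/topF.png

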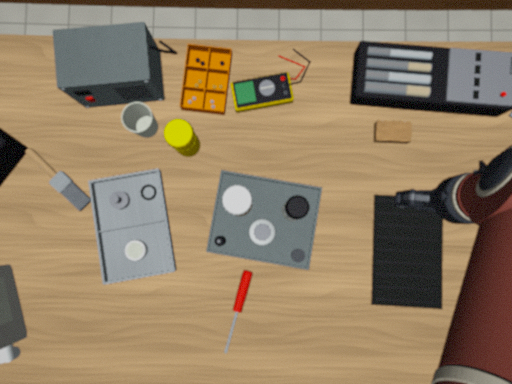

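View pics/sideF.png

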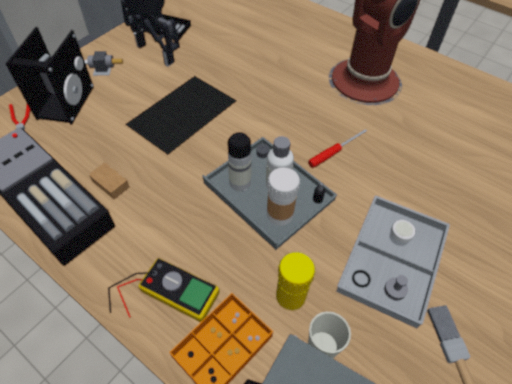

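All displacements are within 15 mm: aerosol about 3 mm, bottle 6.5 mm, jar 2.5 mm. The pot is in the near compartment, the bystanders have not moved and the arm is clear.

```bash
python3 -c "
from rig import ctrl
print(ctrl.hand_in())"
```

```text
the job is handed in; nothing more can be done
None
```

The job is done and handed in at about 55 s of the 141 s allowed. I moved the aerosol, bottle and jar onto the mat and stood the pot in the near (empty) compartment of the service tray. Then I put the jar, bottle and aerosol back, in that order.

Last checks, from both cameras against the first pictures:

| Thing | Result |
|---|---|
| Aerosol | about 3 mm from its start, upright |
| Jar | about 2.5 mm from its start, upright |
| Bottle | about 6.5 mm from its start, upright (limit 15 mm) |
| Pot | flat in the near compartment, at about (0.435, 0.324) |
| Dropper, tin | unmoved, within about 0.5 mm |
| Piston | looks unmoved in the pictures; I did not measure it |
| Gripper | open and clear of everything |

**Disagreements:**
- **Cameras:** they differ by up to about 5 mm in absolute position, so I compared each camera only with its own first picture.
- **Set-down force:** in most set-downs of the three containers the wrist force still showed their weight. There I judged contact by the height no longer dropping or by having reached the grasp height.
- **Bottle offset:** the tool slid a few millimetres in x while setting the bottle down. That probably explains its larger offset.

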